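# Park the bench things on their silhouette pads

## Task

Get the jeweller's bench ready: set the green tool cup, the amber wax block, the light-blue tin and the grey steel block each on the dark pad that shows its own silhouette, lying flat, centred on the silhouette and turned the way the silhouette is drawn. Keep the tool cup upright all the time, and leave the two little metal cups on the board where they are.

Things in the scene. Friction and masses are not known exactly. Their poses are not given: they have to be found in the camera images.
- tool_cup: Green round tool cup with thin burnishers standing in it. The cup is 34 mm across and 45 mm high; the burnishers stick out to 82 mm, inside the cup's outline. About 60 g. Origin: centre of the underside; z up; its yaw does not matter. Grip it round the cup. The white board on which all loose things and pads lie is level and fixed, 310 x 520 mm, its top 10 mm above the bench top (z = 0.010).
- wax_block: Amber-yellow block of beeswax, rigid, 30 mm (its x) by 46 mm (its y) by 19 mm high, about 40 g. Origin: centre of the underside; z up.
- blue_tin: Light-blue open tin of findings (contents fixed), outside 76 mm (its x) by 42 mm (its y) over the rounded rim, 17 mm high; its walls are 74 by 40 mm. About 45 g. Origin: centre of the underside; z up. Grip it across the 42 mm side.
- steel_block: Plain grey steel bench block, 62 mm (its x) by 60 mm (its y) by 16 mm high, about 0.46 kg. Origin: centre of the underside; z up.
- cup_pad: Dark rubber parking pad, fixed flat on the white board, 4 mm thick, 66 x 66 mm, with a dark green disc of 34 mm painted in its middle with a thin white edge. Origin: centre of the underside, on the board's surface, right under the middle of the silhouette (the resting surface is 4 mm above it); z up, sides along its x and y.
- wax_pad: Dark rubber parking pad, fixed flat on the white board, 4 mm thick, 56 (its x) x 72 (its y) mm, with an amber rectangle of 30 mm (its x) by 46 mm (its y) painted in its middle with a thin white edge. Origin: centre of the underside, on the board's surface, right under the middle of the silhouette (the resting surface is 4 mm above it); z up, sides along its x and y.
- tin_pad: Dark rubber parking pad, fixed flat on the white board, 4 mm thick, 94 (its x) x 60 (its y) mm, with a light-blue rectangle of 76 mm (its x) by 42 mm (its y) painted in its middle with a thin white edge. Origin: centre of the underside, on the board's surface, right under the middle of the silhouette (the resting surface is 4 mm above it); z up, sides along its x and y.
- block_pad: Dark rubber parking pad, fixed flat on the white board, 4 mm thick, 80 (its x) x 78 (its y) mm, with a grey near-square of 62 mm (its x) by 60 mm (its y) painted in its middle with a thin white edge. Origin: centre of the underside, on the board's surface, right under the middle of the silhouette (the resting surface is 4 mm above it); z up, sides along its x and y; either way round, and quarter turns too, are right for the block.
- small_dish: Bystander: small empty aluminium dish, 34 mm across, 14 mm high, loose on the board among the work. Not to be displaced. Origin: centre of the underside. Beware: two fixed lamp heads hang left of the white board, a magnifier at x 0.55 to 0.70, y 0.16 to 0.31, from z 0.48 up, and a lamp at x 0.43 to 0.54, y 0.30 to 0.43, from z 0.50 up.
- bezel: Bystander: tiny silver bezel cup, 27 mm across, 8 mm high, loose on the board among the work. Not to be displaced. Origin: centre of the underside.
Mind the look-alikes: they are no part of the job. Of the things that look like the tool_cup, the smaller one is meant.

How it is judged:
By the outcome, as a careful person would: the job done as asked, in the order asked, and still so for the second after the job is handed in, with the robot touching nothing.
It also fails if it takes over 99 s, if anything falls off the work surface, if the arm or the gripper's body presses on something with over 40 N, if the wrist force passes 120 N, or if a joint passes its speed limit or range.

## Robot

A 7-joint arm with a two-finger parallel gripper is mounted at the origin on a cart in front of the work surface, level with it; the furniture and walls round the work are solid. World frame = base frame: x ahead of the robot, y to its left, z up, the work surface at z = 0. Lengths are in m, angles in rad, forces in N, time in s.
With the tool pointing down it reaches from about 0.425 to 0.875 m from the base axis. Payload 4.7 kg.
Tool frame: the origin (TCP) lies on the mounting face of the last link; the fingertips stand 182 mm ahead of it and the grasp point (between the pads) lies 164 mm ahead of it; z points along the fingers, y is the direction in which the jaws open and shut (so a half turn about z gives the same grasp; the last joint's range is limited). The gripper opens to 87 mm and grips with 3 to 60 N. Pads are 19 mm wide; open, the fingers measure 117 mm over their backs; the gripper's body (75 mm by 190 mm) begins 51 mm behind the grasp point.
Start: joints at [0.014, 0.321, -0.07, 1.45, 0.023, 1.371, -0.057], TCP at [0.65, -0, 0.405] pointing down, gripper open.
Joint ranges: [-2.86, 2.86], [-0.3, 2.09], [-1.38, 1.24], [0.06, 2.45], [-1.56, 4.7], [0.09, 2.05], [-2.69, 2.69]. Speed limits (rad/s): [2.57, 2.57, 3.14, 3.14, 3.14, 3.14, 3.14].

## Interface

Orientations are given as a rotation vector (axis times angle).
In Python, from bench import ctrl gives the robot as it stands. The module is installed in compiled form; this text tells all that it offers.
- The arm moves only by the tool play_rows, never from a script. Its argument "targets" is text: rows parted by semicolons, each of 7 numbers parted by spaces: the shift along the tool's x, y, z in cm, then the turn, a rotation vector about the tool's x, y, z in rad, then the opening, from -1 (shut) to 1 (fully open). In form: x y z ax ay az grip; .... A call has 1 to 20 rows; each row shifts and turns the pose as measured when the row begins, along the tool's axes as they then stand; what a row does not reach is not made up. A row lasts 1/8 s, in which the tool goes at most 62.5 mm and 10.7 degrees, less where a joint would pass 70% of its speed; a pose out of reach is approached as far as the arm can. A call is refused whole if a number of a shift passes 6.25 or a number of a turn 0.188, either way. A call with a gripper value outside its range is refused whole. The fingers move at their own pace and stop on an object; "newtons" is the grip in N (left out, the last holds). Time passes only in rows, so rows that do not move let the fingers close. It gives the time, the measured TCP pose, the force and the opening at its end, in the units of the state.
- ctrl.get_state(): the state, without advancing time (a new reading comes with each control period).
- ctrl.get_image(name): name is "scene" or "side" or "wrist"; returns a dict with "pixels" (420x560x3 uint8, blue, green, red), "depth" (420x560 float32, m along the optical axis (not along the pixel's ray), 0 where there is no reading), "intrinsics" (3x3 intrinsics, pixels), "k1" (the pictures are not rectified: a ray, as slopes to the right and down, at radius r is drawn at 1 + k1 r^2 times it, then the intrinsics apply), "R" (3x3) and "t" (3): a world point X has camera coordinates R X + t. Camera axes: x right, y down, z forward; pixel columns grow to the right and rows downward; lengths in m; the calibration is good to about 2 mm. A picture is of the moment at which its call begins.
- ctrl.close_job(): hands the job in, once; it reports no verdict.
The state is a dict: "time": time; "joint_positions": joint angles; "qd": joint speeds; "joint_torque": joint torques, N m; "position": TCP position; "tool_rot": TCP orientation; "ft_force": force on the tool from outside, world axes, zero at the start; "torque": the same for the moment, N m; "grip_width": opening from 0.0 (shut) to 1.0 (fully open).
Only numpy, scipy, OpenCV 4.12 (cv2) and the standard library are available. Lean on these libraries where they do the work, as an engineer would, in place of code of your own. Each camera call takes 0.05 s, during which the arm holds its last target.

## Working session

There is one attempt and no reset: what is moved stays moved. The work goes in short steps, Python scripts to look and compute and a tool call to move; the robot and the scene stay as the last step left them, time stands still between calls to the robot, and variables do not carry over. Pictures are saved under pics/ and viewed, and the job is handed in when it is done.

Besides the shell and the picture viewer there is one more tool, called after "Emit:" as name(argument=value, ...), one argument or row to a line, values as JSON. play_rows: Moves the arm, as the interface text tells. Its arguments: {"type":"object","properties":{"targets":{"type":"string"},"newtons":{"type":"number"}},"required":["targets"]}

```bash
mkdir -p pics; cat > h.py <<'E'
import numpy as np, cv2
from bench import ctrl
def grab(n,fn):
    im=ctrl.get_image(n); cv2.imwrite('pics/'+fn+'.png',im['pixels'])
    np.savez('pics/'+fn+'.npz',**{k:np.array(im[k]) for k in im}); return im
def load(fn): return dict(np.load('pics/'+fn+'.npz'))
def ray(im,u,v):
    K=im['intrinsics'];k=float(im['k1']); d=np.array([(u-K[0,2])/K[0,0],(v-K[1,2])/K[1,1]])
    s=d.copy()
    for _ in range(20): s=d/(1+k*(s@s))
    return np.array([s[0],s[1],1.])
def onz(im,u,v,z):
    r=im['R'].T@ray(im,u,v); c=-im['R'].T@im['t']; return c+r*(z-c[2])/r[2]
def dep(im,u,v):
    d=im['depth'][int(round(v)),int(round(u))]; return im['R'].T@(ray(im,u,v)*d-im['t'])
def proj(im,X):
    c=im['R']@np.asarray(X,float)+im['t']; s=c[:2]/c[2]; s=s*(1+float(im['k1'])*(s@s)); K=im['intrinsics']
    return np.array([K[0,0]*s[0]+K[0,2],K[1,1]*s[1]+K[1,2]])
def cloud(im):
    K=im['intrinsics'];k=float(im['k1']);h,w=im['depth'].shape
    u,v=np.meshgrid(np.arange(w),np.arange(h)); d=np.stack([(u-K[0,2])/K[0,0],(v-K[1,2])/K[1,1]],-1); s=d.copy()
    for _ in range(20): s=d/(1+k*(s**2).sum(-1,keepdims=True))
    c=np.concatenate([s,np.ones((h,w,1))],-1)*im['depth'][...,None]
    return (c-im['t'])@im['R']
E
python3 - <<'E'
from h import *
for n in ['scene','side','wrist']:
    im=grab(n,n+'0'); print(n,-im['R'].T@im['t'],im['k1'],im['intrinsics'][0,0])
print(ctrl.get_state())
E
```

```text
scene [-0.01000448 -0.4760055   0.52307893] -0.11041810148585797 457.1359829282279
side [0.48755185 0.54744744 0.53499014] 0.03057296652776761 403.92097751928156
wrist [0.64919004 0.07027205 0.38250999] -0.0016529440883434117 363.7561434006787
{'time': 0.15, 'joint_positions': array([ 0.01410578,  0.32167398, -0.07010814,  1.45138514,  0.02259089,
        1.37076846, -0.05689941]), 'qd': array([-1.58709847e-04, -1.12575131e-03,  1.51831444e-05, -3.60318869e-03,
        2.98311609e-06, -8.67098249e-04,  1.34947097e-04]), 'joint_torque': array([ 2.16972071e-04, -4.91794288e+01, -4.04079035e-01, -3.12878716e+01,
       -6.39387709e-02,  4.04033612e-02,  9.90178205e-05]), 'position': array([ 6.49859403e-01, -1.91930333e-05,  4.03903766e-01]), 'tool_rot': array([-2.22070807e+00, -2.22079545e+00,  1.68094544e-03]), 'ft_force': array([-0.06522156,  0.91057332, -0.19945787]), 'torque': array([0.01158586, 0.00826629, 0.02484697]), 'grip_width': 1.0001663255996032}
```

View pics/scene0.png

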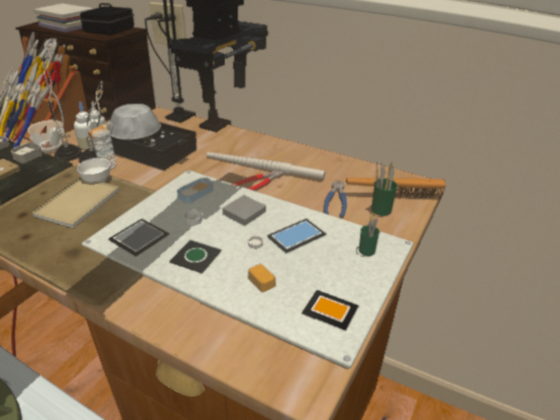

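View pics/side0.png

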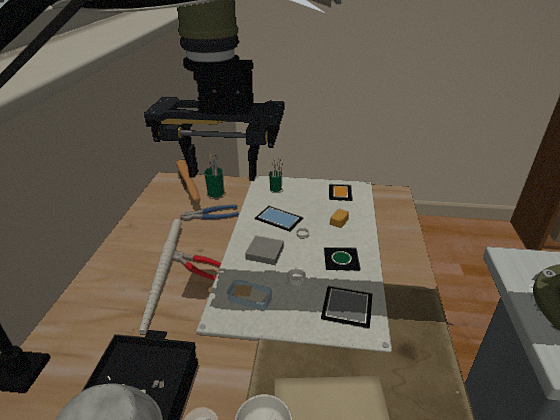

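View pics/wrist0.png

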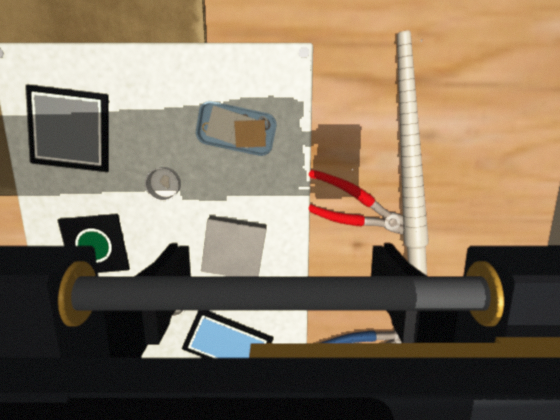

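```bash
cat > m.py <<'E'
from h import *
# rectify onto plane z, 1px=0.5mm ; x up image? cols = -y, rows = -x (like seen from the robot)
X0,X1,Y0,Y1=0.40,0.86,-0.36,0.32
S=1250
def ortho(im,z,fn=None):
    xs=np.arange(X1,X0,-1/S); ys=np.arange(Y1,Y0,-1/S)
    gx,gy=np.meshgrid(xs,ys,indexing='ij'); P=np.stack([gx,gy,np.full_like(gx,z)],-1)
    c=P@im['R'].T+im['t']; s=c[...,:2]/c[...,2:]; s=s*(1+float(im['k1'])*(s**2).sum(-1,keepdims=True)); K=im['intrinsics']
    m=(s*[K[0,0],K[1,1]]+[K[0,2],K[1,2]]).astype(np.float32)
    o=cv2.remap(im['pixels'],m[...,0],m[...,1],cv2.INTER_LINEAR)
    if fn: cv2.imwrite('pics/'+fn+'.png',o)
    return o
def px2w(r,c): return X1-r/S,Y1-c/S
E
python3 - <<'E'
from m import *
for n in ['scene','side','wrist']:
    im=load(n+'0'); o=ortho(im,0.010)
    cv2.imwrite('pics/o_%s.png'%n,cv2.resize(o,None,fx=.9,fy=.9))
    C=cloud(im); ok=(im['depth']>0)&(C[...,2]>0.0)&(C[...,2]<0.03)&(abs(C[...,0]-.62)<.2)&(abs(C[...,1])<.3)
    print(n,np.histogram(C[ok][:,2],bins=np.arange(0,.031,.002)))
E
```

```text
scene (array([ 3530,   660,   956,   916,  4609, 10139,  2031,  3164,  1202,
         378,   395,   389,   455,   619,   390]), array([0.   , 0.002, 0.004, 0.006, 0.008, 0.01 , 0.012, 0.014, 0.016,
       0.018, 0.02 , 0.022, 0.024, 0.026, 0.028, 0.03 ]))
side (array([4682,  568, 2962, 1795, 7453, 7336, 1767, 3924, 1784,  509,  559,
        572,  621,  533,  218]), array([0.   , 0.002, 0.004, 0.006, 0.008, 0.01 , 0.012, 0.014, 0.016,
       0.018, 0.02 , 0.022, 0.024, 0.026, 0.028, 0.03 ]))
wrist (array([ 1733,  1918,  5293,  8154, 37787,  5380,  8186,  2387,   979,
        1475,  1181,  1339,  2822,   322,     1]), array([0.   , 0.002, 0.004, 0.006, 0.008, 0.01 , 0.012, 0.014, 0.016,
       0.018, 0.02 , 0.022, 0.024, 0.026, 0.028, 0.03 ]))
```

View pics/o_scene.png

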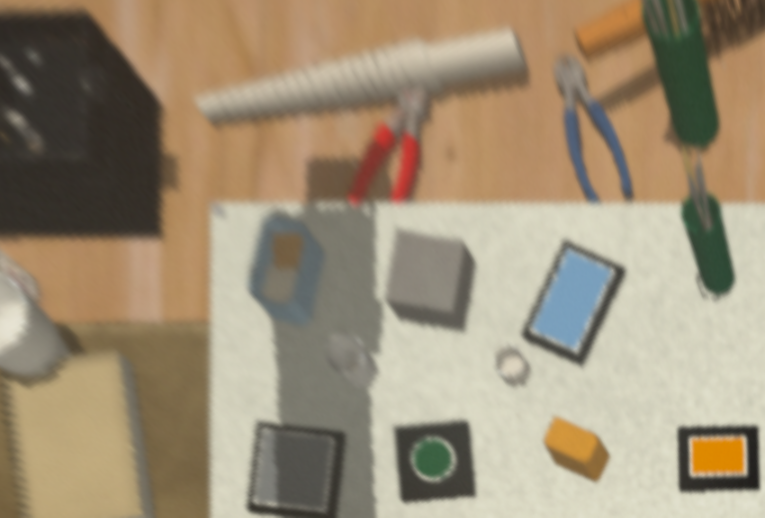

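View pics/o_wrist.png

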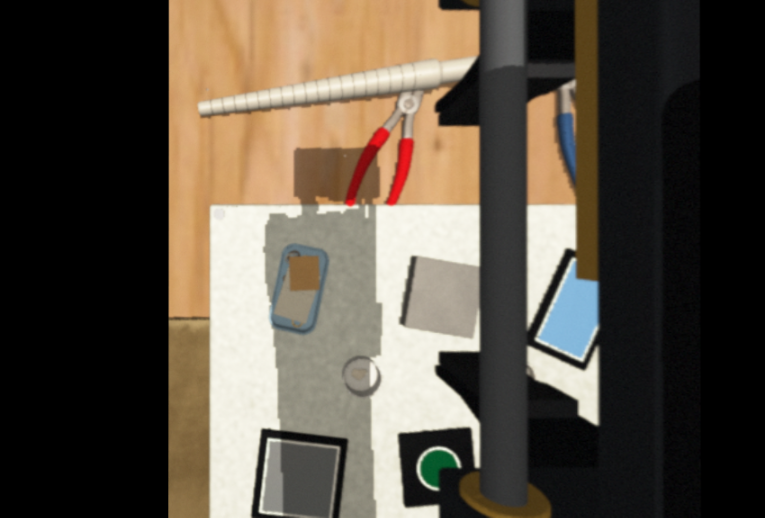

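View pics/o_side.png

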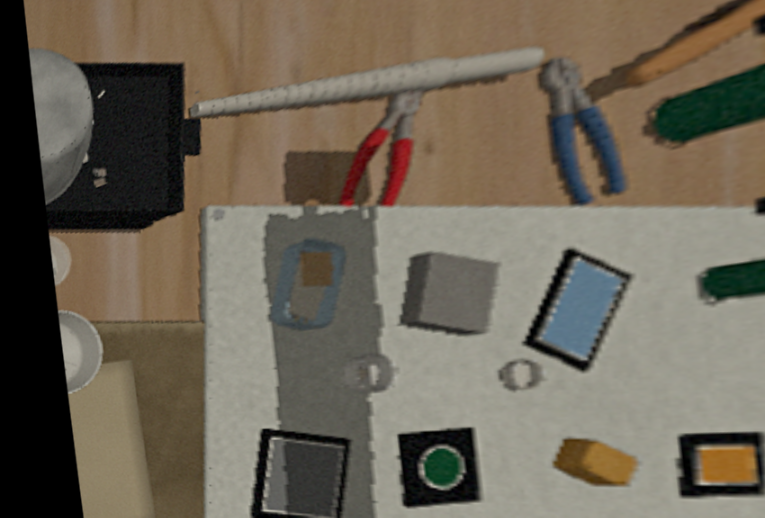

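Emit:
play_rows(
  targets="-5 -1.5 -0.8 0 0 0 1;-5 -1.5 -0.8 0 0 0 1;-5 -1.5 -0.8 0 0 0 1;-5 -1.5 -0.8 0 0 0 1;-5 -1.5 -0.8 0 0 0 1;-5 -1.5 -0.8 0 0 0 1;0 0 0 0 0 0 1;0 0 0 0 0 0 1",
)

```text
time: 1.15
position: [0.5577, -0.3075, 0.449]
tool_rot: [-2.213, -2.221, 0.006]
ft_force: [-0.8, 0.6, 0.2]
grip_width: 1.002
```

```bash
python3 - <<'E'
from m import *
im=grab('wrist','wrist1'); s=ctrl.get_state(); print(s['time'],s['position'],s['tool_rot'],s['qd'].round(3)); print(-im['R'].T@im['t'])
E
```

```text
1.2 [ 0.55738477 -0.30796475  0.44900646] [-2.21358754 -2.22072813  0.0073923 ] [-0.012 -0.005 -0.002  0.001  0.009  0.003  0.002]
[ 0.55667501 -0.2371264   0.42784486]
```

View pics/wrist1.png

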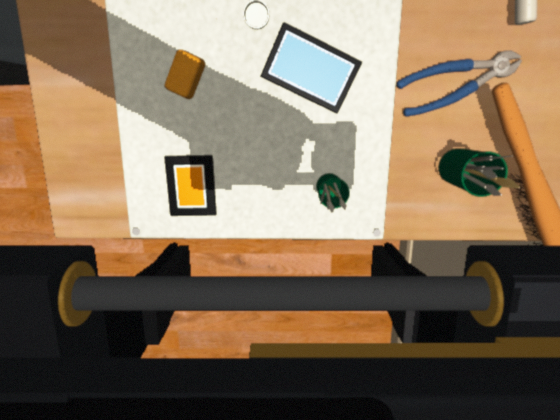

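```bash
cat >> m.py <<'E'
def patch(im,x,y,z,half=0.05,S=4000):
    a=np.arange(half,-half,-1/S); gx,gy=np.meshgrid(x+a,y+a,indexing='ij'); P=np.stack([gx,gy,np.full_like(gx,z)],-1)
    c=P@im['R'].T+im['t']; s=c[...,:2]/c[...,2:]; s=s*(1+float(im['k1'])*(s**2).sum(-1,keepdims=True)); K=im['intrinsics']
    m=(s*[K[0,0],K[1,1]]+[K[0,2],K[1,2]]).astype(np.float32)
    return cv2.remap(im['pixels'],m[...,0],m[...,1],cv2.INTER_CUBIC)
E
python3 - <<'E'
from m import *
L=[('cup','wrist1',.60,-.315,.055),('wax','wrist1',.465,-.2,.029),('waxpad','wrist1',.45,-.33,.014),('tinpad','wrist1',.585,-.195,.014),
('tin','wrist0',.605,.055,.027),('block','wrist0',.595,-.075,.026),('blockpad','wrist0',.445,.053,.014),('cuppad','wrist0',.448,-.067,.014)]
r=[]
for i,(n,f,x,y,z) in enumerate(L):
    p=patch(load(f),x,y,z,S=2000); cv2.putText(p,n,(3,12),0,.45,(0,0,255),1); r.append(p[:200,:200])
o=np.vstack([np.hstack(r[:4]),np.hstack(r[4:])]); cv2.imwrite('pics/sheet1.png',o)
r=[]
for i,(n,f,x,y,z) in enumerate(L):
    p=patch(load('scene0' ),x,y,z,S=2000); cv2.putText(p,n,(3,12),0,.45,(0,0,255),1); r.append(p[:200,:200])
o=np.vstack([np.hstack(r[:4]),np.hstack(r[4:])]); cv2.imwrite('pics/sheet2.png',o)
E
```

```text
(no output)
```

View pics/sheet1.png

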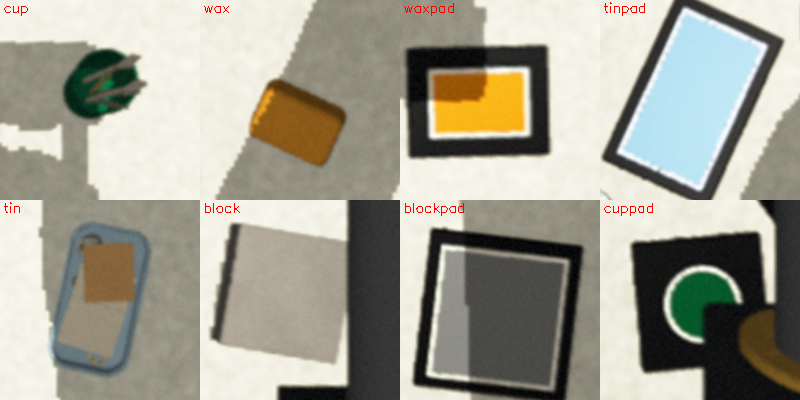

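View pics/sheet2.png

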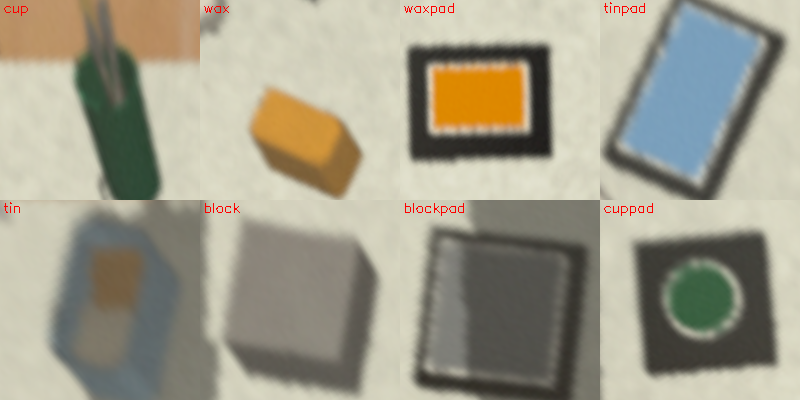

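```bash
python3 - <<'E'
from m import *
def rep(n,pts,x,y,h,S):
    (cx,cy),(a,b),t=cv2.minAreaRect(pts.astype(np.float32)); 
    wx,wy=x+h-cy/S,y+h-cx/S
    box=cv2.boxPoints(((cx,cy),(a,b),t)); W=np.array([[x+h-q[1]/S,y+h-q[0]/S] for q in box])
    e=W[1]-W[0]; f=W[2]-W[1]; l=e if np.hypot(*e)>np.hypot(*f) else f
    print(n,'ctr %.4f %.4f'%(wx,wy),'size %.1f %.1f'%(a/S*1e3,b/S*1e3),'long axis deg %.1f'%(np.degrees(np.arctan2(l[1],l[0]))%180))
S=4000;h=.06
for n,f,x,y in [('waxpad','wrist1',.45,-.33),('tinpad','wrist1',.585,-.195),('blockpad','wrist0',.445,.053),('waxpad','scene0',.45,-.33),('tinpad','scene0',.585,-.195),('blockpad','scene0',.445,.053),('cuppad','scene0',.448,-.067),('waxpad','side0',.45,-.33),('tinpad','side0',.585,-.195),('blockpad','side0',.445,.053),('cuppad','side0',.448,-.067)]:
    p=patch(load(f),x,y,.014,h,S); g=p.max(2)
    th={'w':55,'s':90}[f[0]]; th=65 if f=='side0' else th
    m=(g<th).astype(np.uint8); m=cv2.morphologyEx(m,cv2.MORPH_OPEN,np.ones((7,7)))
    nn,l,st,c=cv2.connectedComponentsWithStats(m); k=max(range(1,nn),key=lambda i:st[i,2]*st[i,3] if st[i,0]>0 and st[i,1]>0 else 0)
    q=np.argwhere(l==k)[:,::-1]; rep(n+' '+f,q,x,y,h,S)
r=[]
for n,f,x,y,z in [('cup','wrist1',.61,-.315,.055),('wax','wrist1',.465,-.2,.029),('tin','wrist0',.605,.055,.027),('block','wrist0',.595,-.075,.026)]:
    p=patch(load(f),x,y,z,.05,4000)[:400,:400]; r.append(p)
cv2.imwrite('pics/big1.png',np.hstack(r[:2]));cv2.imwrite('pics/big2.png',np.hstack(r[2:]))
p=patch(load('scene0'),.595,-.075,.026,.05,4000)[:400,:400];q=patch(load('side0'),.595,-.075,.026,.05,4000)[:400,:400]; cv2.imwrite('pics/big3.png',np.hstack([p,q]))
E
```

```text
waxpad wrist1 ctr 0.4498 -0.3185 size 53.7 69.2 long axis deg 91.3
tinpad wrist1 ctr 0.5934 -0.1739 size 21.6 91.0 long axis deg 157.5
blockpad wrist0 ctr 0.4374 0.0541 size 76.0 79.1 long axis deg 173.3
waxpad scene0 ctr 0.4489 -0.3198 size 55.1 69.3 long axis deg 91.4
tinpad scene0 ctr 0.5856 -0.1919 size 57.2 91.3 long axis deg 155.4
blockpad scene0 ctr 0.4369 0.0515 size 78.3 81.4 long axis deg 173.2
cuppad scene0 ctr 0.4461 -0.0696 size 63.9 63.7 long axis deg 5.3
waxpad side0 ctr 0.4479 -0.3144 size 55.3 75.3 long axis deg 92.1
tinpad side0 ctr 0.5844 -0.1868 size 62.3 94.7 long axis deg 155.5
blockpad side0 ctr 0.4357 0.0566 size 80.6 80.6 long axis deg 83.0
cuppad side0 ctr 0.4452 -0.0646 size 65.3 67.3 long axis deg 95.3
```

View pics/big1.png

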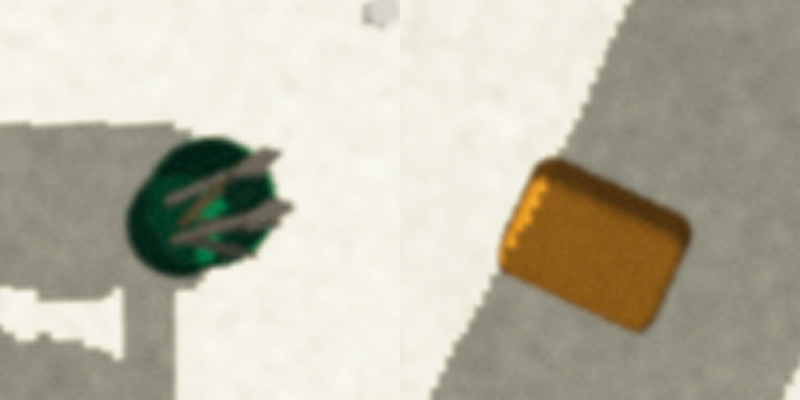

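View pics/big2.png

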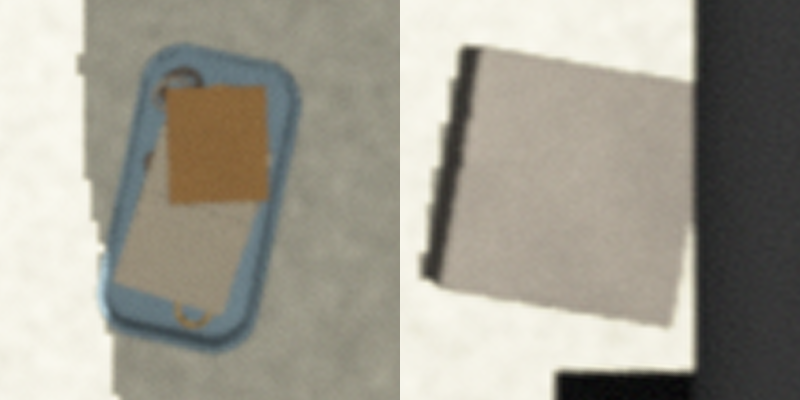

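View pics/big3.png

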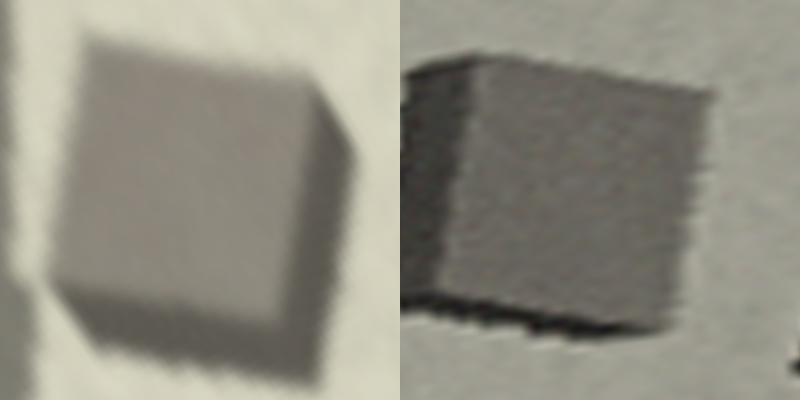

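```bash
cat >> m.py <<'E'
from scipy.spatial.transform import Rotation as Ro
def draw(im,c,polys,fn,u0,v0,w,h,f=5):
    o=cv2.resize(im['pixels'][v0:v0+h,u0:u0+w],None,fx=f,fy=f,interpolation=cv2.INTER_CUBIC)
    for k,P in enumerate(polys):
        q=np.array([(proj(im,p)-[u0,v0]+.5)*f for p in P]).round().astype(np.int32)
        cv2.polylines(o,[q],True,[(0,0,255),(255,0,255),(0,255,255)][k%3],1)
    cv2.imwrite('pics/'+fn+'.png',o)
def circ(x,y,z,r): a=np.linspace(0,2*np.pi,60); return np.c_[x+r*np.cos(a),y+r*np.sin(a),0*a+z]
def rect(x,y,z,a,b,deg):
    t=np.radians(deg); R=np.array([[np.cos(t),-np.sin(t)],[np.sin(t),np.cos(t)]]); p=np.array([[1,1],[-1,1],[-1,-1],[1,-1]])*[a/2,b/2]
    return np.c_[p@R.T+[x,y],np.full(4,z)]
def plan(x,y,zt,yaw,n,g=1,from_=None):
    """yaw: world angle of jaw axis (tool y) deg. zt = fingertip height above bench"""
    s=ctrl.get_state(); p=np.array(s['position']);R=Ro.from_rotvec(s['tool_rot'])
    t=np.radians(yaw); Y=np.array([np.cos(t),np.sin(t),0]);Z=np.array([0,0,-1.]);T=Ro.from_matrix(np.c_[np.cross(Y,Z),Y,Z])
    q=np.array([x,y,zt+.182]); rv=(R.inv()*T).as_rotvec(); print('time',s['time'],'delta',(q-p).round(4),'rot',rv.round(3),'tool shift cm',(R.inv().apply(q-p)*100).round(2))
    rows=[]
    for i in range(n):
        Ri=R*Ro.from_rotvec(rv*i/n); d=Ri.inv().apply((q-p)/n)*100
        rows.append(' '.join('%g'%v for v in list(d.round(2))+list((rv/n).round(3))+[g]))
    print(';'.join(rows))
E
python3 - <<'E'
from m import *
im=load('wrist1')
draw(im,0,[circ(.6085,-.3168,.055,.017),circ(.6085,-.3168,.010,.017)],'cupfit',290,150,100,80,7)
im=load('wrist1');draw(im,0,[rect(.4639,-.2-.0+.0003,.029,.046,.030,65.9),rect(.4639,-.1997,.010,.046,.030,65.9)],'waxfit',150,40,80,70,7)
im=load('wrist0');draw(im,0,[rect(.605,.055,.027,.076,.042,171)],'tinfit',185,85,110,80,7)
plan(.6085,-.3168,.15,90,14,.4)
E
```

```text
time 1.2 delta [ 0.0511 -0.0088 -0.117 ] rot [-0.005 -0.007 -1.568] tool shift cm [-0.91  5.2  11.66]
-0.07 0.37 0.83 -0 -0 -0.112 0.4;-0.11 0.36 0.83 -0 -0 -0.112 0.4;-0.15 0.35 0.83 -0 -0 -0.112 0.4;-0.18 0.33 0.83 -0 -0 -0.112 0.4;-0.22 0.31 0.83 -0 -0 -0.112 0.4;-0.25 0.28 0.83 -0 -0 -0.112 0.4;-0.28 0.25 0.83 -0 -0 -0.112 0.4;-0.3 0.22 0.83 -0 -0 -0.112 0.4;-0.33 0.18 0.83 -0 -0 -0.112 0.4;-0.34 0.14 0.83 -0 -0 -0.112 0.4;-0.36 0.1 0.84 -0 -0 -0.112 0.4;-0.37 0.06 0.84 -0 -0 -0.112 0.4;-0.37 0.02 0.84 -0 -0 -0.112 0.4;-0.37 -0.02 0.84 -0 -0 -0.112 0.4
```

View pics/cupfit.png

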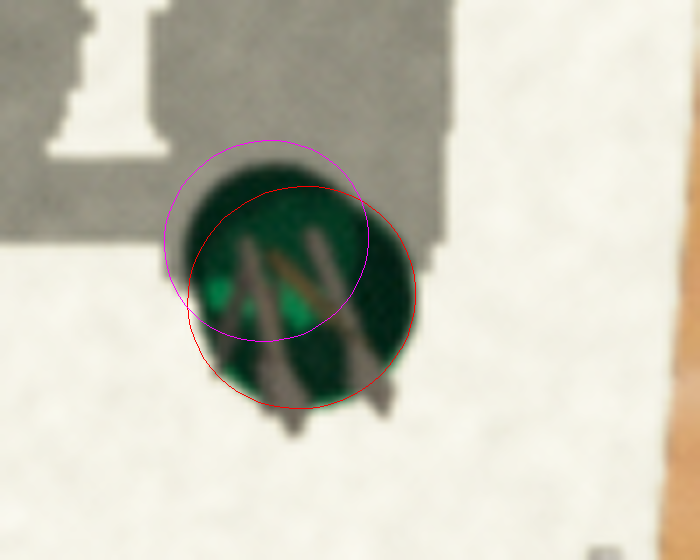

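View pics/waxfit.png

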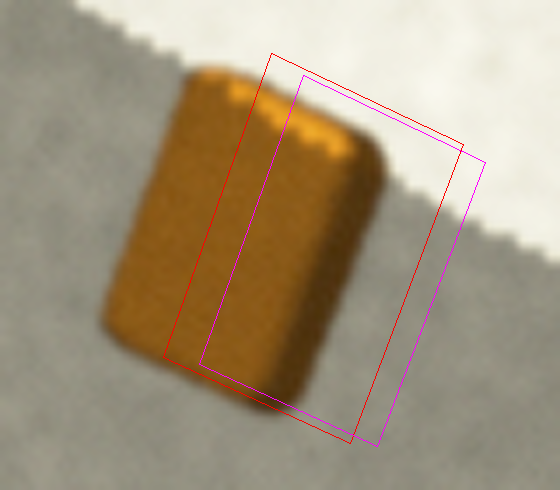

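View pics/tinfit.png

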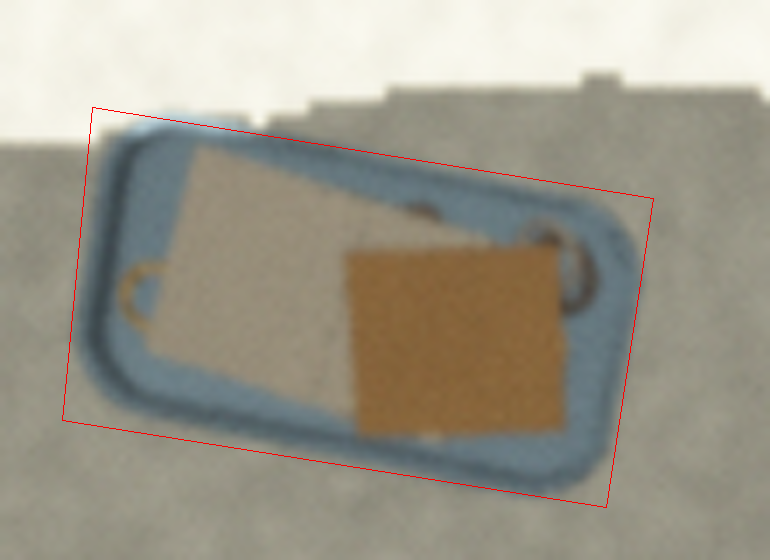

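Emit:
play_rows(
  targets="-0.07 0.37 0.8 0 0 -0.112 0.5;-0.11 0.36 0.8 0 0 -0.112 0.5;-0.15 0.35 0.8 0 0 -0.112 0.5;-0.18 0.33 0.8 0 0 -0.112 0.5;-0.22 0.31 0.8 0 0 -0.112 0.5;-0.25 0.28 0.8 0 0 -0.112 0.5;-0.28 0.25 0.8 0 0 -0.112 0.5;-0.3 0.22 0.8 0 0 -0.112 0.5;-0.33 0.18 0.8 0 0 -0.112 0.5;-0.34 0.14 0.8 0 0 -0.112 0.5;-0.36 0.1 0.8 0 0 -0.112 0.5;-0.37 0.06 0.8 0 0 -0.112 0.5;-0.37 0.02 0.8 0 0 -0.112 0.5;-0.37 -0.02 0.8 0 0 -0.112 0.5;0 0 0 0 0 0 0.5;0 0 0 0 0 0 0.5",
)

```text
time: 3.2
position: [0.6218, -0.2825, 0.3279]
tool_rot: [0.151, -3.127, -0.024]
ft_force: [0.2, 0.2, -0.5]
grip_width: 0.749
```

```bash
python3 - <<'E'
from m import *
plan(.6085,-.3165,.15,90,2,.5)
im=grab('wrist','wrist2'); s=grab('side','side2')
draw(load('scene0'),0,[circ(.6085,-.3168,.055,.017),circ(.6085,-.3168,.010,.017)],'a',340,210,60,60,6)
draw(s,0,[circ(.6085,-.3168,.055,.017),circ(.6085,-.3168,.010,.017)],'b',245,140,60,60,6)
cv2.imwrite('pics/cupx.png',np.hstack([cv2.imread('pics/a.png'),cv2.imread('pics/b.png')]))
E
```

```text
time 3.2 delta [-0.0133 -0.034   0.0041] rot [ 0.015 -0.011  0.096] tool shift cm [ 1.65 -3.25 -0.44]
0.83 -1.62 -0.22 0.008 -0.006 0.048 0.5;0.75 -1.66 -0.21 0.008 -0.006 0.048 0.5
```

View pics/cupx.png

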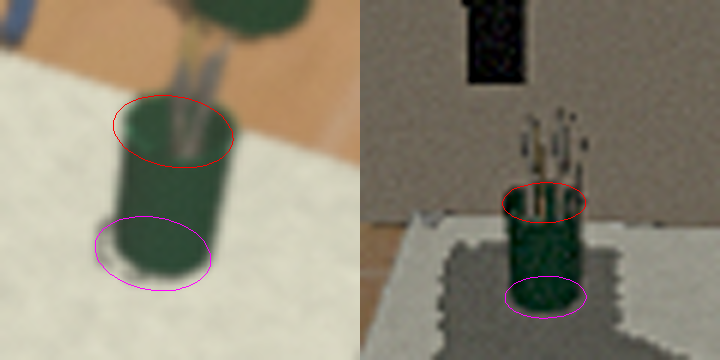

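View pics/wrist2.png

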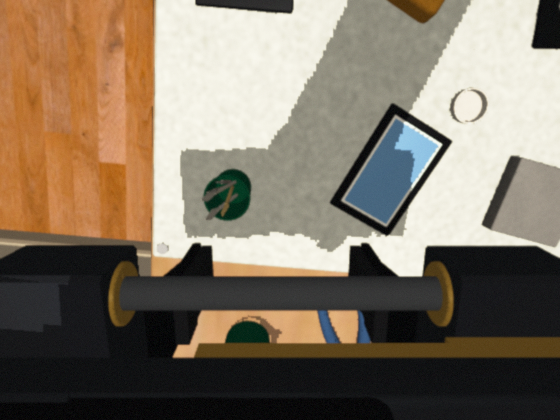

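```bash
python3 - <<'E'
from m import *
im=load('wrist2'); print(-im['R'].T@im['t'])
draw(im,0,[circ(.6085,-.3168,.055,.017),circ(.6085,-.3168,.010,.016)],'cupfit2',180,150,100,80,7)
E
```

```text
[ 0.55081392 -0.28915919  0.30740272]
```

View pics/cupfit2.png

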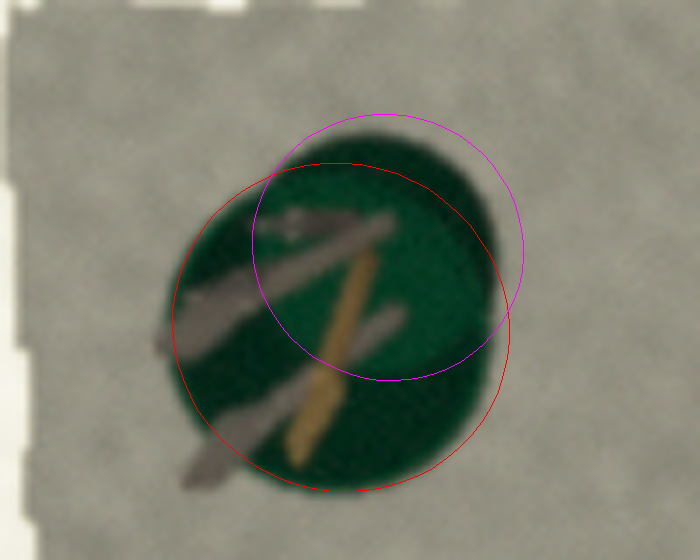

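Emit:
play_rows(
  targets="0.8 -1.7 -0.1 0.008 -0.006 0.048 0.5;0.75 -1.75 -0.1 0.008 -0.006 0.048 0.5;0 0 0 0 0 0 0.5;0 0 0 0 0 0 0.5",
)

```text
time: 3.8
position: [0.6067, -0.3229, 0.331]
tool_rot: [0.017, 3.139, -0.006]
ft_force: [-0.7, -0.3, 0.1]
grip_width: 0.75
```

```bash
python3 - <<'E'
from m import *
plan(.6088,-.3178,.030,90,8,.5)
E
```

```text
time 3.8 delta [ 0.0021  0.0051 -0.119 ] rot [-0.004  0.003 -0.011] tool shift cm [-0.17  0.56 11.9 ]
-0.02 0.07 1.49 -0.001 0 -0.001 0.5;-0.02 0.07 1.49 -0.001 0 -0.001 0.5;-0.02 0.07 1.49 -0.001 0 -0.001 0.5;-0.02 0.07 1.49 -0.001 0 -0.001 0.5;-0.02 0.07 1.49 -0.001 0 -0.001 0.5;-0.02 0.07 1.49 -0.001 0 -0.001 0.5;-0.03 0.06 1.49 -0.001 0 -0.001 0.5;-0.03 0.06 1.49 -0.001 0 -0.001 0.5
```

Emit:
play_rows(
  targets="-0.2 0.5 0 -0.004 0.003 -0.011 0.5;0 0 0 0 0 0 0.5;0 0 1.6 0 0 0 0.5;0 0 1.6 0 0 0 0.5;0 0 1.6 0 0 0 0.5;0 0 1 0 0 0 0.5;0 0 0 0 0 0 0.5;0 0 0 0 0 0 0.5",
)

```text
time: 4.8
position: [0.6091, -0.3155, 0.2667]
tool_rot: [0.005, -3.138, -0.004]
ft_force: [-0.2, -0.5, 0.1]
grip_width: 0.747
```

```bash
python3 - <<'E'
from m import *
plan(.6088,-.3178,.030,90,4,.5)
E
```

```text
time 4.8 delta [-0.0003 -0.0023 -0.0547] rot [ 0.003 -0.003  0.003] tool shift cm [ 0.01 -0.24  5.47]
0 -0.06 1.37 0.001 -0.001 0.001 0.5;0 -0.06 1.37 0.001 -0.001 0.001 0.5;0.01 -0.06 1.37 0.001 -0.001 0.001 0.5;0.01 -0.06 1.37 0.001 -0.001 0.001 0.5
```

Emit:
play_rows(
  targets="0 -0.2 1.2 0 0 0 0.5;0 0 1.2 0 0 0 0.5;0 0 1.2 0 0 0 0.5;0 0 1 0 0 0 0.5;0 0 0.4 0 0 0 0.5;0 0 0 0 0 0 0.5;0 0 0 0 0 0 -1;0 0 0 0 0 0 -1;0 0 0 0 0 0 -1;0 0 0 0 0 0 -1;0 0 0 0 0 0 -1",
  newtons=15,
)

```text
time: 6.18
position: [0.6096, -0.3179, 0.2151]
tool_rot: [0.005, -3.141, -0.002]
ft_force: [0.4, -0.4, -0.3]
grip_width: 0.373
```

```bash
python3 - <<'E'
from m import *
plan(.6088,-.3178,.030,90,4,.5);print(ctrl.get_state()['grip_width']*87, ctrl.get_state()['ft_force'])
E
```

```text
time 6.175 delta [-0.0008  0.0001 -0.0031] rot [ 0.001 -0.     0.003] tool shift cm [0.08 0.01 0.31]
0.02 0 0.08 0 -0 0.001 0.5;0.02 0 0.08 0 -0 0.001 0.5;0.02 0 0.08 0 -0 0.001 0.5;0.02 0 0.08 0 -0 0.001 0.5
32.48063618255622 [ 0.44189337 -0.3594593  -0.27493012]
```

Emit:
play_rows(
  targets="0 0 -1.5 0 0 0 -1;0 0 -2.5 0 0 0 -1;0 0 -2.5 0 0 0 -1;0.5 2 -1 0 0 0 -1;1 3 -0.5 0 0 0 -1;1 3 0 0 0 0 -1;1 3 0 0 0 0 -1;1 3 0 0 0 0 -1;1 3 0 0 0 0 -1;1 3 0 0 0 0 -1;0.5 2 0 0 0 0 -1;0 0.5 0 0 0 0 -1;0 0 0 0 0 0 -1;0 0 0 0 0 0 -1",
)

```text
time: 7.92
position: [0.5323, -0.0761, 0.3013]
tool_rot: [0.015, -3.141, -0.005]
ft_force: [0.2, -0.2, 0.4]
grip_width: 0.371
```

```bash
python3 - <<'E'
from m import *
im=grab('wrist','wrist3'); plan(.446,-.068,.037,90,4,.5);print(ctrl.get_state()['grip_width']*87,ctrl.get_state()['qd'].round(3))
x,y,h,S=.446,-.068,.05,4000
p=patch(im,x,y,.014,h,S)[:400,:400]
cv2.imwrite('pics/cp.png',np.hstack([p,cv2.resize(im['pixels'],(533,400))[:,:400]]))
E
```

```text
time 7.975 delta [-0.0863  0.0083 -0.0822] rot [ 0.003 -0.001  0.009] tool shift cm [8.61 0.88 8.23]
2.15 0.22 2.06 0.001 -0 0.002 0.5;2.15 0.22 2.06 0.001 -0 0.002 0.5;2.16 0.21 2.06 0.001 -0 0.002 0.5;2.16 0.21 2.06 0.001 -0 0.002 0.5
32.42371285546462 [ 0.003  0.001  0.002 -0.    -0.004 -0.    -0.002]
```

View pics/cp.png

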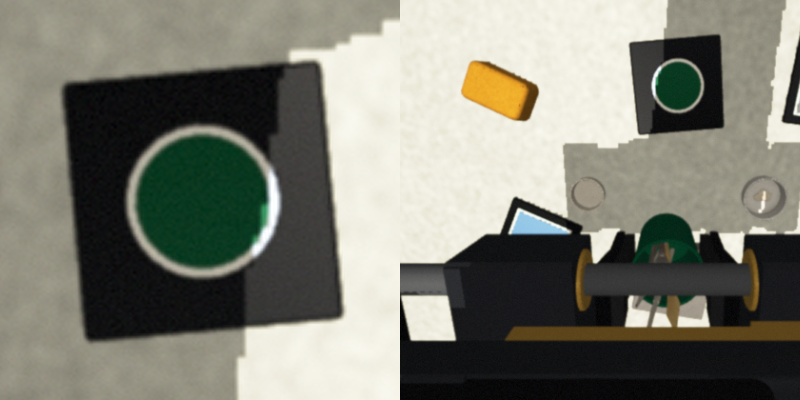

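Emit:
play_rows(
  targets="1.5 0.2 0 0 0 0.005 -1;3 0.3 0 0 0 0.004 -1;2.5 0.2 0 0 0 0 -1;1 0 0 0 0 0 -1;0.3 0 1 0 0 0 -1;0 0 1.5 0 0 0 -1;0 0 1.5 0 0 0 -1;0 0 1 0 0 0 -1;0 0 0 0 0 0 -1;0 0 0 0 0 0 -1",
)

```text
time: 9.22
position: [0.4458, -0.0718, 0.2458]
tool_rot: [-0.009, -3.138, -0.006]
ft_force: [-0.4, 0.2, -0.9]
grip_width: 0.363
```

```bash
python3 - <<'E'
from m import *
plan(.4466,-.0688,.0376,90,4,.5)
E
```

```text
time 9.225 delta [ 0.0008  0.003  -0.0262] rot [ 0.004 -0.004 -0.006] tool shift cm [-0.09  0.29  2.62]
-0.02 0.07 0.65 0.001 -0.001 -0.001 0.5;-0.02 0.07 0.65 0.001 -0.001 -0.001 0.5;-0.02 0.07 0.65 0.001 -0.001 -0.001 0.5;-0.02 0.07 0.65 0.001 -0.001 -0.001 0.5
```

Emit:
play_rows(
  targets="-0.09 0.28 0 0.004 -0.004 -0.006 -1;0 0 0.9 0 0 0 -1;0 0 0.8 0 0 0 -1;0 0 0.4 0 0 0 -1;0 0 0 0 0 0 -1;0 0 0 0 0 0 -1",
)

```text
time: 9.98
position: [0.4472, -0.0688, 0.2241]
tool_rot: [-0.001, 3.139, -0.001]
ft_force: [0.1, 0.5, -0.1]
grip_width: 0.373
```

```bash
python3 - <<'E'
from m import *
plan(.4466,-.0688,.0376,90,4,.5);print(ctrl.get_state()['ft_force'],ctrl.get_state()['grip_width']*87);im=grab('side','side3');grab('scene','scene3')
a=cv2.resize(load('side3')['pixels'][190:290,290:400],None,fx=3.6,fy=3.6);b=cv2.resize(load('scene3')['pixels'][190:290,140:250],None,fx=3.6,fy=3.6)
cv2.imwrite('pics/s3.png',np.hstack([a,b]))
E
```

```text
time 9.975 delta [-0.0006 -0.     -0.0045] rot [-0.001  0.002  0.001] tool shift cm [ 0.07 -0.    0.45]
0.02 -0 0.11 -0 0.001 0 0.5;0.02 -0 0.11 -0 0.001 0 0.5;0.02 -0 0.11 -0 0.001 0 0.5;0.02 -0 0.11 -0 0.001 0 0.5
[ 0.12413565  0.49423415 -0.09839694] 32.42047254209781
```

View pics/s3.png

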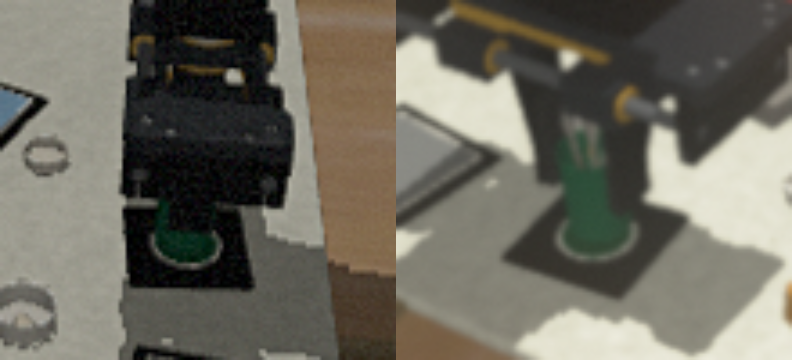

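Emit:
play_rows(
  targets="0.06 0 0.2 0 0 0 -1;0 0 0.15 0 0 0 -1;0 0 0 0 0 0 -1;0 0 0 0 0 0 -1",
)

```text
time: 10.58
position: [0.4468, -0.0689, 0.2208]
tool_rot: [-0.001, 3.138, -0.001]
ft_force: [-0.4, -1.0, -1.6]
grip_width: 0.362
```

Emit:
play_rows(
  targets="0 0 0.12 0 0 0 -1;0 0 0 0 0 0 -1;0 0 0 0 0 0 -1",
)

```text
time: 10.95
position: [0.4468, -0.0689, 0.2196]
tool_rot: [-0.001, 3.138, -0.001]
ft_force: [0.9, 0.6, -0.2]
grip_width: 0.372
```

Emit:
play_rows(
  targets="0 0 0.05 0 0 0 -1;0 0 0 0 0 0 -0.1;0 0 0 0 0 0 0.2;0 0 0 0 0 0 0.2;0 0 0 0 0 0 0.2;0 0 -1 0 0 0 0.2;0 0 -2.5 0 0 0 0.2;0 0 -3 0 0 0 0.2;0 0 -2 0 0 0 0.2;0 0 -1 0 0 0 0.2;-2 0 0 0 0 0 0.2;-3 0 0 0 0 0 0.2;-3 0 0 0 0 0 0.2;-1 0 0 0 0 0 0.2;0 0 0 0 0 0 0.2;0 0 0 0 0 0 0.2",
)

```text
time: 12.95
position: [0.5371, -0.0688, 0.3203]
tool_rot: [-0.0, 3.139, -0.002]
ft_force: [-0.8, -0.8, -0.3]
grip_width: 0.596
```

```bash
python3 - <<'E'
from m import *
im=grab('wrist','wrist4'); s=ctrl.get_state(); print(s['position'],s['tool_rot'])
x,y=.4458,-.0688
u,v=proj(im,[x,y,.03]).astype(int)
draw(im,0,[circ(x,y,.014,.017),circ(x,y,.059,.017)],'a',u-45,v-45,90,90,5)
sc=grab('scene','scene4'); u,v=proj(sc,[x,y,.03]).astype(int); draw(sc,0,[],'b',u-30,v-40,45,75,6)
cv2.imwrite('pics/c4.png',np.hstack([cv2.imread('pics/a.png')[:450],cv2.imread('pics/b.png')[:450]]))
E
```

```text
[ 0.53708338 -0.0688039   0.32033747] [-8.38410654e-05  3.13903401e+00 -2.46153717e-03]
```

View pics/c4.png

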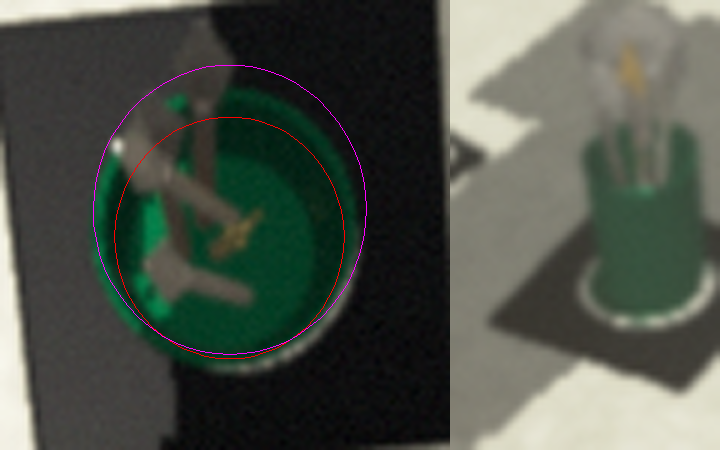

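```bash
python3 - <<'E'
from m import *
x,y=.4458,-.0688
r=[]
for n in ['scene','side']:
    im=load('scene4') if n=='scene' else grab('side','side4')
    u,v=proj(im,[x,y,.014]).astype(int); r.append(cv2.resize(im['pixels'][v-18:v+22,u-20:u+20],(400,400),interpolation=cv2.INTER_CUBIC))
cv2.imwrite('pics/c5.png',np.hstack(r))
E
```

```text
(no output)
```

View pics/c5.png

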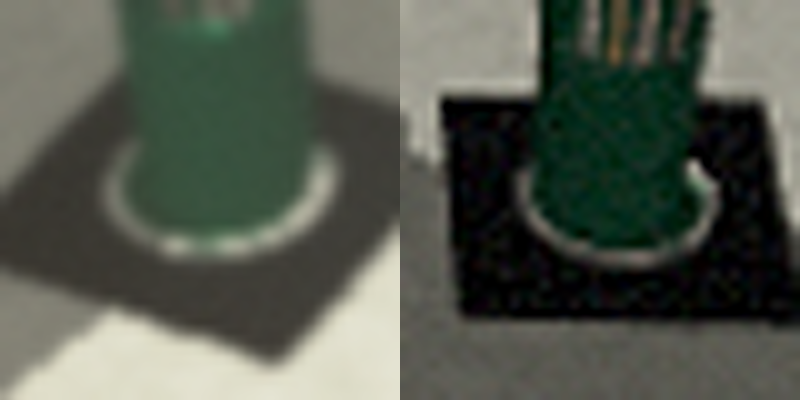

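```bash
python3 - <<'E'
from m import *
im=load('wrist4')
p=patch(im,.4525,-.1975,.029,.04,10000)[:800,:800]; p=cv2.resize(p,(560,560)); cv2.imwrite('pics/wx.png',p); print(ctrl.get_state()['joint_positions'].round(2))
E
```

```text
[ 0.31  0.16 -0.26  1.82  0.05  1.16  1.61]
```

View pics/wx.png

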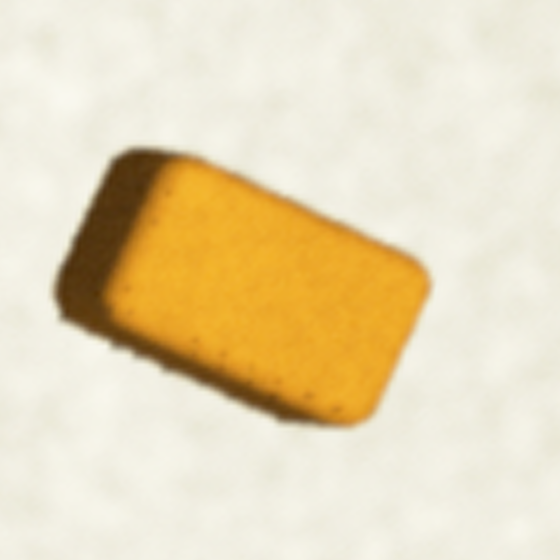

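View pics/wrist4.png

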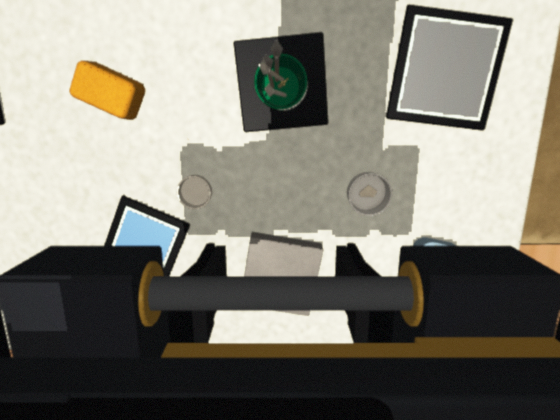

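Emit:
play_rows(
  targets="0 0 0 0 0 0.13 0.5;0 0 0 0 0 0.13 0.5;0 0 0 0 0 0.13 0.5;0 0 0 0 0 0 0.5",
)

```text
time: 13.6
position: [0.5355, -0.0691, 0.3213]
tool_rot: [0.626, 3.075, -0.003]
ft_force: [1.1, 0.6, -0.8]
grip_width: 0.746
```

```bash
python3 - <<'E'
from m import *
plan(.4515,-.196,.13,66.8,4,.5)
E
```

```text
time 13.6 delta [-0.084  -0.1269 -0.0093] rot [-0.001  0.004  0.003] tool shift cm [  2.77 -14.96   0.93]
0.69 -3.74 0.23 -0 0.001 0.001 0.5;0.69 -3.74 0.23 -0 0.001 0.001 0.5;0.69 -3.74 0.23 -0 0.001 0.001 0.5;0.68 -3.74 0.23 -0 0.001 0.001 0.5
```

Emit:
play_rows(
  targets="0.4 -2 0.1 0 0 0 0.5;0.7 -4 0.1 0 0 0 0.5;0.7 -4 0.1 0 0 0 0.5;0.6 -3 0.1 0 0 0 0.5;0.2 -1 0 0 0 0 0.5;0 0 0 0 0 0 0.5;0 0 0 0 0 0 0.5",
)

```text
time: 14.48
position: [0.4556, -0.1888, 0.3182]
tool_rot: [0.596, 3.078, -0.001]
ft_force: [0.2, -0.4, 0.6]
grip_width: 0.749
```

```bash
python3 - <<'E'
from m import *
plan(.4515,-.196,.014,66.8,4,.5)
E
```

```text
time 14.475 delta [-0.0041 -0.0072 -0.1222] rot [0.001 0.007 0.023] tool shift cm [ 0.2  -0.83 12.22]
0.05 -0.21 3.05 0 0.002 0.006 0.5;0.04 -0.21 3.06 0 0.002 0.006 0.5;0.04 -0.21 3.06 0 0.002 0.006 0.5;0.03 -0.21 3.06 0 0.002 0.006 0.5
```

Emit:
play_rows(
  targets="0.2 -0.8 0 0.001 0.007 0.022 0.5;0 0 1.5 0 0 0 0.5;0 0 2.5 0 0 0 0.5;0 0 2.5 0 0 0 0.5;0 0 2 0 0 0 0.5;0 0 1 0 0 0 0.5;0 0 0 0 0 0 0.5;0 0 0 0 0 0 0.5",
)

```text
time: 15.48
position: [0.4517, -0.1921, 0.2166]
tool_rot: [-0.622, -3.077, -0.003]
ft_force: [0.7, -0.9, 1.2]
grip_width: 0.752
```

```bash
python3 - <<'E'
from m import *
plan(.4515,-.196,.014,66.8,4,.5)
E
```

```text
time 15.475 delta [-0.0002 -0.0039 -0.0206] rot [ 0.001 -0.003  0.006] tool shift cm [-0.14 -0.37  2.06]
-0.03 -0.09 0.51 0 -0.001 0.002 0.5;-0.03 -0.09 0.51 0 -0.001 0.002 0.5;-0.03 -0.09 0.51 0 -0.001 0.002 0.5;-0.03 -0.09 0.51 0 -0.001 0.002 0.5
```

Emit:
play_rows(
  targets="-0.14 -0.4 0 0.001 -0.003 0.006 0.5;0 0 0.7 0 0 0 0.5;0 0 0.7 0 0 0 0.5;0 0 0.5 0 0 0 0.5;0 0 0 0 0 0 0.5;0 0 0 0 0 0 0.5",
)

```text
time: 16.23
position: [0.4522, -0.197, 0.1977]
tool_rot: [0.632, 3.074, -0.001]
ft_force: [-0.1, -0.0, 0.2]
grip_width: 0.749
```

```bash
python3 - <<'E'
from m import *
plan(.4515,-.196,.014,66.8,4,.5)
E
```

```text
time 16.225 delta [-0.0007  0.001  -0.0017] rot [-0.     0.003 -0.001] tool shift cm [0.1  0.06 0.17]
0.02 0.02 0.04 -0 0.001 -0 0.5;0.02 0.02 0.04 -0 0.001 -0 0.5;0.02 0.02 0.04 -0 0.001 -0 0.5;0.02 0.02 0.04 -0 0.001 -0 0.5
```

Emit:
play_rows(
  targets="0.09 0.05 0.12 0 0 0 0.5;0 0 0 0 0 0 -1;0 0 0 0 0 0 -1;0 0 0 0 0 0 -1;0 0 0 0 0 0 -1;0 0 0 0 0 0 -1;0 0 -1 0 0 0 -1;0 0 -2 0 0 0 -1;0 0 -3 0 0 0 -1;0 0 -3 0 0 0 -1;0 0 -1 0 0 0 -1;0 0 0 0 0 0 -1",
  newtons=15,
)

```text
time: 17.73
position: [0.451, -0.1958, 0.3016]
tool_rot: [0.631, 3.073, -0.001]
ft_force: [0.4, -0.7, -0.3]
grip_width: 0.526
```

```bash
python3 - <<'E'
from m import *
plan(.45,-.319,.11,91.4,4,-1)
im=grab('wrist','wrist5');grab('side','side5')
E
```

```text
time 17.725 delta [-0.001  -0.1232 -0.0096] rot [-0.001  0.004 -0.43 ] tool shift cm [ -4.76 -11.36   0.98]
-1.19 -2.84 0.24 -0 0.001 -0.107 -1;-0.88 -2.95 0.24 -0 0.001 -0.107 -1;-0.56 -3.03 0.24 -0 0.001 -0.107 -1;-0.23 -3.07 0.24 -0 0.001 -0.107 -1
```

View pics/wrist5.png

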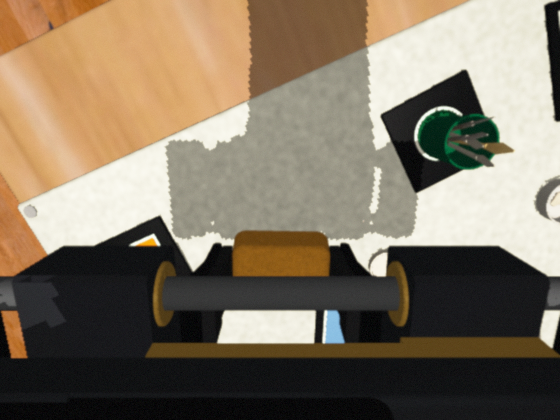

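```bash
python3 - <<'E'
from m import *
im=load('wrist5'); p=np.array([.451,-.1958,.3016]); s=ctrl.get_state();R=Ro.from_rotvec(s['tool_rot']); p=s['position']
g=im['pixels'][225:262,200:360]; cv2.imwrite('pics/we.png',cv2.resize(g,None,fx=5,fy=5,interpolation=cv2.INTER_CUBIC))
for v in (231,234,248,251):
  for z in (.029,.010):
    q=onz(im,280,v,z+p[2]-.196); print(v,z,(R.inv().apply(q-p)*1000).round(1))
E
```

```text
231 0.029 [ 21.6  -0.6 167. ]
231 0.01 [ 15.3  -0.7 186. ]
234 0.029 [ 20.3  -0.6 167. ]
234 0.01 [ 13.8  -0.7 186. ]
248 0.029 [ 13.9  -0.6 167. ]
248 0.01 [  6.6  -0.7 186. ]
251 0.029 [ 12.6  -0.6 167. ]
251 0.01 [  5.1  -0.7 186. ]
```

View pics/we.png

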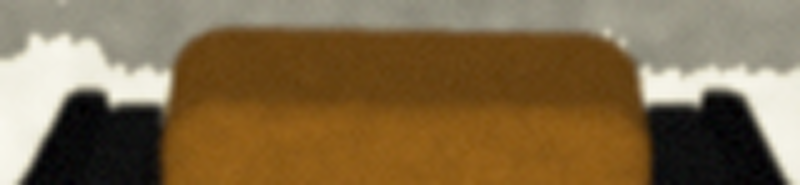

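Emit:
play_rows(
  targets="0 0 0 0 0 -0.107 -1;0 0 0 0 0 -0.107 -1;0 0 0 0 0 -0.107 -1;0 0 0 0 0 -0.107 -1;0 0 0 0 0 0 -1;-1.5 -2 0 0 0 0 -1;-2 -4 0 0 0 0 -1;-2 -4 0 0 0 0 -1;-2 -2 0 0 0 0 -1;0 0 0 0 0 0 -1;0 0 0 0 0 0 -1",
)

```text
time: 19.2
position: [0.5278, -0.3139, 0.285]
tool_rot: [0.039, -3.122, -0.015]
ft_force: [-0.8, 0.4, -0.9]
grip_width: 0.525
```

```bash
python3 - <<'E'
from m import *
im=grab('wrist','wrist6');plan(.45,-.319,.11,91.4,4,-1)
x,y,h,S=.45,-.319,.05,4000
cv2.imwrite('pics/wp.png',np.hstack([patch(im,x,y,.014,h,S)[:400,:400],cv2.resize(im['pixels'],(533,400))[:,:400]]))
E
```

```text
time 19.25 delta [-0.0778 -0.0052  0.0069] rot [ 0.009 -0.019  0.001] tool shift cm [ 7.8  -0.32 -0.55]
1.95 -0.08 -0.14 0.002 -0.005 0 -1;1.95 -0.08 -0.15 0.002 -0.005 0 -1;1.95 -0.08 -0.15 0.002 -0.005 0 -1;1.95 -0.08 -0.16 0.002 -0.005 0 -1
```

View pics/wp.png

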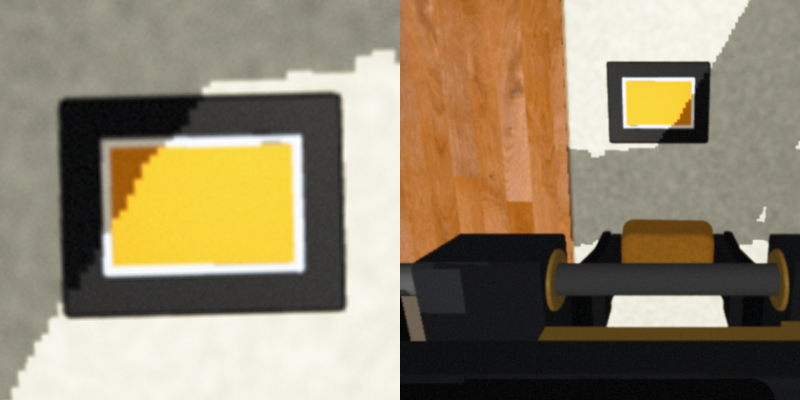

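Emit:
play_rows(
  targets="1.5 0 -0.1 0.009 -0.019 0 -1;3 0 0 0 0 0 -1;2 0 0 0 0 0 -1;0.9 0 0 0 0 0 -1;0 0 1 0 0 0 -1;0 0 2 0 0 0 -1;0 0 2 0 0 0 -1;0 0 1 0 0 0 -1;0 0 0 0 0 0 -1;0 0 0 0 0 0 -1",
)

```text
time: 20.5
position: [0.4536, -0.3092, 0.2236]
tool_rot: [-0.049, 3.138, 0.003]
ft_force: [0.4, -0.0, 0.0]
grip_width: 0.526
```

```bash
python3 - <<'E'
from m import *
plan(.4488,-.3195,.0185,91.1,4,-1)
E
```

```text
time 20.5 delta [-0.0048 -0.0103 -0.0231] rot [0.002 0.003 0.012] tool shift cm [ 0.52 -1.02  2.3 ]
0.13 -0.26 0.58 0 0.001 0.003 -1;0.13 -0.26 0.58 0 0.001 0.003 -1;0.13 -0.26 0.58 0 0.001 0.003 -1;0.13 -0.26 0.58 0 0.001 0.003 -1
```

Emit:
play_rows(
  targets="0.25 -0.5 0 0.002 0.003 0.012 -1;0.23 -0.45 0 0 0 0 -1;0 0 0.7 0 0 0 -1;0 0 0.7 0 0 0 -1;0 0 0 0 0 0 -1;0 0 0 0 0 0 -1",
)

```text
time: 21.25
position: [0.4492, -0.32, 0.21]
tool_rot: [-0.028, 3.139, -0.003]
ft_force: [-0.0, 1.1, 1.0]
grip_width: 0.528
```

```bash
python3 - <<'E'
from m import *
plan(.4488,-.3195,.0185,91.1,4,-1)
E
```

```text
time 21.25 delta [-0.0004  0.0005 -0.0095] rot [-0.002  0.002 -0.001] tool shift cm [0.04 0.06 0.95]
0.01 0.01 0.24 -0 0 -0 -1;0.01 0.01 0.24 -0 0 -0 -1;0.01 0.01 0.24 -0 0 -0 -1;0.01 0.01 0.24 -0 0 -0 -1
```

Emit:
play_rows(
  targets="0.04 0.05 0.4 0 0 0 -1;0 0 0.3 0 0 0 -1;0 0 0.1 0 0 0 -1;0 0 0 0 0 0 -1;0 0 0 0 0 0 -1",
)

```text
time: 21.88
position: [0.449, -0.3194, 0.2016]
tool_rot: [-0.029, 3.139, -0.003]
ft_force: [0.0, -0.1, -0.5]
grip_width: 0.523
```

```bash
python3 - <<'E'
from m import *
plan(.4488,-.3195,.0185,91.1,4,-1)
E
```

```text
time 21.875 delta [-0.0002 -0.0001 -0.0011] rot [-0.002  0.002 -0.001] tool shift cm [ 0.02 -0.01  0.11]
0 -0 0.03 -0 0.001 -0 -1;0 -0 0.03 -0 0.001 -0 -1;0 -0 0.03 -0 0.001 -0 -1;0 -0 0.03 -0 0.001 -0 -1
```

Lower the last mm, release, retreat and look.

Emit:
play_rows(
  targets="0 0 0.12 0 0 0 -1;0 0 0 0 0 0 -1;0 0 0 0 0 0 0.3;0 0 0 0 0 0 0.4;0 0 0 0 0 0 0.4;0 0 -1 0 0 0 0.4;0 0 -3 0 0 0 0.4;0 0 -4 0 0 0 0.4;0 0 -3 0 0 0 0.4;-2 0 0 0 0 0 0.4;-3 0 0 0 0 0 0.4;-2 0 0 0 0 0 0.4;-1 0 0 0 0 0 0.4;0 0 0 0 0 0 0.4;0 0 0 0 0 0 0.4",
)

```text
time: 23.75
position: [0.5298, -0.3186, 0.3213]
tool_rot: [-0.025, 3.135, -0.009]
ft_force: [-0.3, -0.0, -0.3]
grip_width: 0.7
```

```bash
python3 - <<'E'
from m import *
im=grab('wrist','wrist7')
x,y,h,S=.4488,-.3195,.05,4000
cv2.imwrite('pics/wp2.png',np.hstack([patch(im,x,y,.014,h,S)[:400,:400],patch(im,x,y,.033,h,S)[:400,:400]]))
plan(.585,-.192,.14,90,4,.5)
E
```

```text
time 23.8 delta [0.0552 0.1267 0.0007] rot [-0.006  0.007  0.016] tool shift cm [-5.72 12.58 -0.11]
-1.43 3.14 -0.03 -0.001 0.002 0.004 0.5;-1.42 3.15 -0.02 -0.001 0.002 0.004 0.5;-1.41 3.16 -0.02 -0.001 0.002 0.004 0.5;-1.39 3.16 -0.02 -0.001 0.002 0.004 0.5
```

View pics/wp2.png

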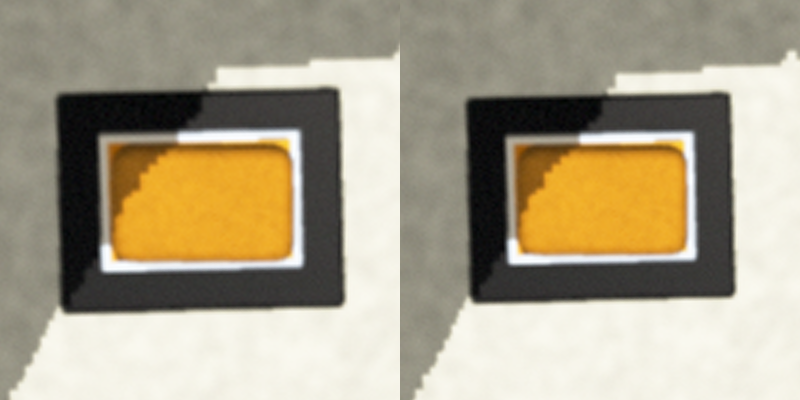

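Emit:
play_rows(
  targets="-0.6 2 0 0 0 0 0.5;-1.2 4 0 0 0 0 0.5;-1.4 4 0 0 0 0 0.5;-1.4 4 0 0 0 0 0.5;-1.4 4 0 0 0 0 0.5;-1.4 4 0 0 0 0 0.5;-1.4 4 0 0 0 0 0.5;-1.4 4 0 0 0 0 0.5;-1.4 3 0 0 0 0 0.5;-0.5 1.5 0 0 0 0 0.5;0 0 0 0 0 0 0.5;0 0 0 0 0 0 0.5",
)

```text
time: 25.3
position: [0.6432, 0.0509, 0.3213]
tool_rot: [-0.031, 3.137, -0.004]
ft_force: [0.3, -1.1, 0.2]
grip_width: 0.755
```

```bash
python3 - <<'E'
from m import *
im=grab('wrist','wrist8'); plan(.605,.055,.14,79,4,.5)
p=patch(im,.605,.055,.027,.05,4000)[:400,:400]; cv2.imwrite('pics/t8.png',np.hstack([p,cv2.resize(im['pixels'],(533,400))]))
E
```

```text
time 25.35 delta [-0.0382  0.0042  0.0007] rot [-0.002  0.005  0.211] tool shift cm [ 3.81  0.49 -0.09]
0.95 0.12 -0.02 -0 0.001 0.053 0.5;0.96 0.07 -0.02 -0 0.001 0.053 0.5;0.96 0.02 -0.02 -0 0.001 0.053 0.5;0.96 -0.03 -0.02 -0 0.001 0.053 0.5
```

View pics/t8.png

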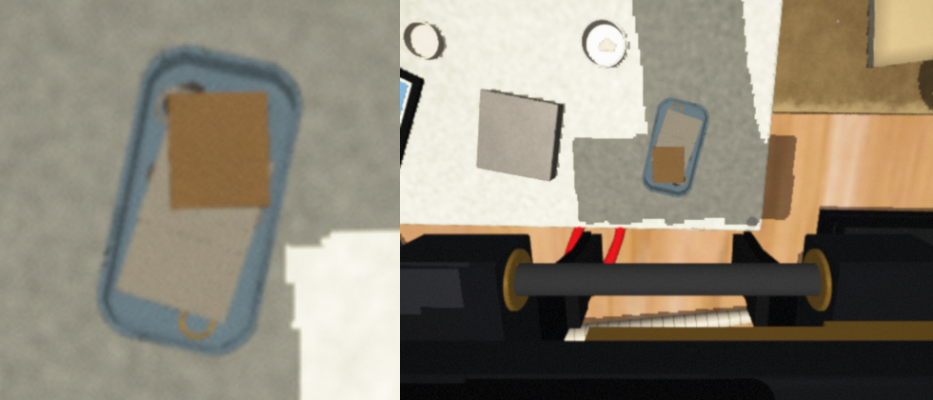

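Emit:
play_rows(
  targets="0 0 0 0 0 0.11 0.4;0 0 0 0 0 0.115 0.4;0 0 0 0 0 0 0.4;2 0 0 0 0 0 0.4;1.4 -0.4 0 0 0 0 0.4;0 0 1.5 0 0 0 0.4;0 0 2 0 0 0 0.4;0 0 2 0 0 0 0.4;0 0 2 0 0 0 0.4;0 0 0 0 0 0 0.4;0 0 0 0 0 0 0.4",
)

```text
time: 26.72
position: [0.6085, 0.0422, 0.2414]
tool_rot: [0.341, 3.117, -0.01]
ft_force: [0.1, 0.2, 0.8]
grip_width: 0.7
```

```bash
python3 - <<'E'
from m import *
plan(.6053,.0554,.013,78,4,.5)
E
```

```text
time 26.725 delta [-0.0032  0.0132 -0.0464] rot [-0.006  0.007 -0.008] tool shift cm [0.63 1.24 4.63]
0.16 0.31 1.16 -0.001 0.002 -0.002 0.5;0.16 0.31 1.16 -0.001 0.002 -0.002 0.5;0.15 0.31 1.16 -0.001 0.002 -0.002 0.5;0.15 0.31 1.16 -0.001 0.002 -0.002 0.5
```

Emit:
play_rows(
  targets="0.3 0.55 0 -0.006 0.007 -0.008 0.4;0.28 0.55 0 0 0 0 0.4;0 0 0 0 0 0 0.4;0 0 1 0 0 0 0.4;0 0 1 0 0 0 0.4;0 0 0 0 0 0 0.4;0 0 0 0 0 0 0.4",
)

```text
time: 27.6
position: [0.6057, 0.0553, 0.2216]
tool_rot: [0.327, 3.122, 0.002]
ft_force: [1.1, -0.7, 0.9]
grip_width: 0.7
```

```bash
python3 - <<'E'
from m import *
plan(.6053,.0554,.013,78,4,.5)
E
```

```text
time 27.6 delta [-0.0004  0.0001 -0.0266] rot [0.002 0.002 0.001] tool shift cm [ 0.04 -0.    2.66]
0.01 -0 0.66 0 0.001 0 0.5;0.01 -0 0.66 0 0.001 0 0.5;0.01 -0 0.66 0 0.001 0 0.5;0.01 0 0.66 0 0.001 0 0.5
```

Emit:
play_rows(
  targets="0.04 0 0.8 0 0 0 0.4;0 0 0.8 0 0 0 0.4;0 0 0.6 0 0 0 0.4;0 0 0.2 0 0 0 0.4;0 0 0 0 0 0 0.4;0 0 0 0 0 0 0.4",
)

```text
time: 28.35
position: [0.6054, 0.0552, 0.1958]
tool_rot: [0.327, 3.122, 0.002]
ft_force: [0.1, 0.0, 0.5]
grip_width: 0.7
```

```bash
python3 - <<'E'
from m import *
plan(.6053,.0554,.013,78,4,.5)
E
```

```text
time 28.35 delta [-0.0001  0.0002 -0.0008] rot [0.002 0.002 0.   ] tool shift cm [0.01 0.01 0.08]
0 0 0.02 0 0.001 0 0.5;0 0 0.02 0 0.001 0 0.5;0 0 0.02 0 0.001 0 0.5;0 0 0.02 0 0.001 0 0.5
```

Emit:
play_rows(
  targets="0 0 0 0 0 0 -1;0 0 0 0 0 0 -1;0 0 0 0 0 0 -1;0 0 0 0 0 0 -1;0 0 -0.8 0 0 0 -1;0 0 -2 0 0 0 -1;0 0 -3 0 0 0 -1;0 0 -3 0 0 0 -1;0 0 -1 0 0 0 -1;0 0 0 0 0 0 -1;0 0 0 0 0 0 -1",
  newtons=15,
)

```text
time: 29.72
position: [0.6051, 0.0553, 0.3017]
tool_rot: [0.327, 3.119, 0.003]
ft_force: [-0.4, 0.5, -1.4]
grip_width: 0.467
```

```bash
python3 - <<'E'
from m import *
im=grab('wrist','wrist9')
plan(.66,-.192,.12,65.5,4,.5)
E
```

```text
time 29.775 delta [ 0.0549 -0.2473  0.0005] rot [0.003 0.005 0.219] tool shift cm [-10.49 -23.06  -0.05]
-2.62 -5.76 -0.01 0.001 0.001 0.055 0.5;-2.93 -5.61 -0.01 0.001 0.001 0.055 0.5;-3.24 -5.44 -0.01 0.001 0.001 0.055 0.5;-3.53 -5.26 -0.01 0.001 0.001 0.055 0.5
```

View pics/wrist9.png

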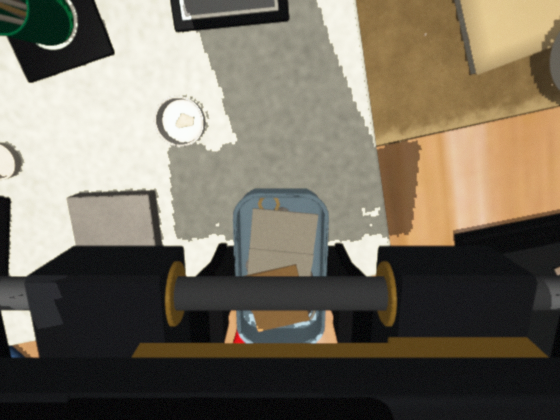

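```bash
python3 - <<'E'
from m import *
im=load('wrist9'); s=ctrl.get_state();R=Ro.from_rotvec(s['tool_rot']); p=s['position']
for v in (188,189,345):
  for z in (.027,.022,.010):
    q=onz(im,280,v,z+p[2]-.1958); print(v,z,(R.inv().apply(q-p)*1000).round(1))
E
```

```text
188 0.027 [ 40.8  -0.5 168.6]
188 0.022 [ 39.8  -0.5 173.6]
188 0.01 [ 37.4  -0.5 185.6]
189 0.027 [ 40.4  -0.5 168.6]
189 0.022 [ 39.4  -0.5 173.6]
189 0.01 [ 36.9  -0.5 185.6]
345 0.027 [-34.   -0.6 169. ]
345 0.022 [-37.6  -0.6 174. ]
345 0.01 [-46.1  -0.6 186. ]
```

```bash
python3 - <<'E'
import cv2
im=cv2.imread('pics/wrist9.png'); cv2.imwrite('pics/t9.png',cv2.resize(im[180:350,215:350],None,fx=4,fy=3.5,interpolation=cv2.INTER_CUBIC))
E
```

```text
(no output)
```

View pics/t9.png

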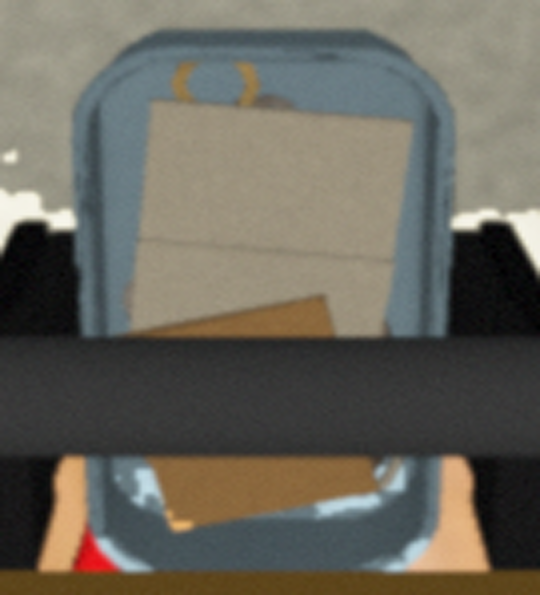

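```bash
python3 - <<'E'
from m import *
r=[patch(load(f),.5855,-.192,.014,.055,3600)[:395,:395] for f in('wrist1','wrist2')]
cv2.imwrite('pics/tp.png',np.hstack(r))
r=[patch(load(f),.5855,-.192,.014,.055,3600)[:395,:395] for f in('scene0','side0')]
cv2.imwrite('pics/tq.png',np.hstack(r))
E
```

```text
(no output)
```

View pics/tp.png

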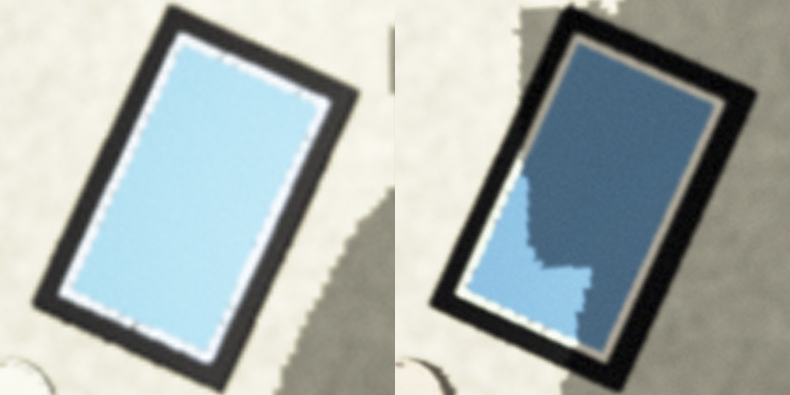

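View pics/tq.png

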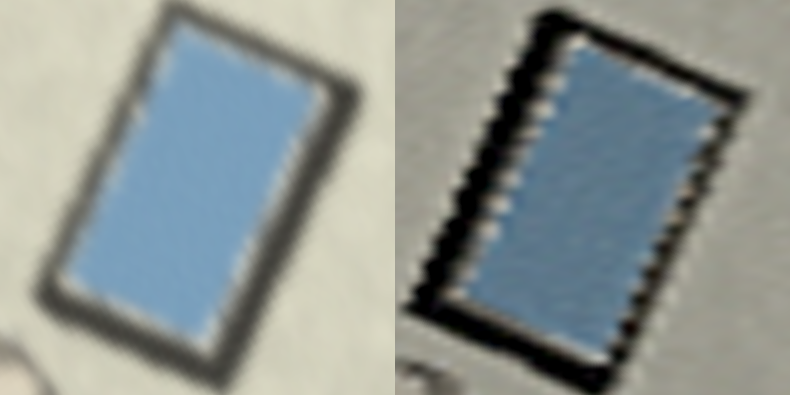

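Emit:
play_rows(
  targets="0 0 0 0 0 0.11 -1;0 0 0 0 0 0.11 -1;0 0 0 0 0 0 -1;0 0 0 0 0 0 -1",
)

```text
time: 30.28
position: [0.6038, 0.0551, 0.2967]
tool_rot: [-0.673, -3.066, -0.0]
ft_force: [0.3, -0.3, -0.8]
grip_width: 0.468
```

```bash
python3 - <<'E'
from m import *
plan(.5853,-.1921,.08,64.8,6,-1)
im=load('wrist4')
for n,u,v,z in [('bezel',195,190,.018),('dish',369,192,.024)]: print(n,onz(im,u,v,z))
E
```

```text
time 30.275 delta [-0.0185 -0.2472 -0.0347] rot [-0.    -0.003  0.008] tool shift cm [ -8.68 -23.22   3.46]
-1.45 -3.87 0.58 -0 -0 0.001 -1;-1.45 -3.87 0.58 -0 -0 0.001 -1;-1.46 -3.87 0.58 -0 -0 0.001 -1;-1.46 -3.86 0.58 -0 -0 0.001 -1;-1.47 -3.86 0.58 -0 -0 0.001 -1;-1.47 -3.86 0.58 -0 -0 0.001 -1
bezel [ 0.52570165 -0.13682233  0.018     ]
dish [ 0.5259923 -0.0010571  0.024    ]
```

Emit:
play_rows(
  targets="-0.7 -2 0 0 0 0 -1;-1.4 -3.7 0 0 0 0 -1;-1.4 -3.7 0 0 0 0 -1;-1.4 -3.7 0 0 0 0 -1;-1.4 -3.7 0 0 0 0 -1;-1.2 -3.2 0 0 0 0 -1;-0.5 -1.4 0.5 0 0 0 -1;0 0 1 0 0 0 -1;0 0 1 0 0 0 -1;0 0 0 0 0 0 -1;0 0 0 0 0 0 -1",
)

```text
time: 31.65
position: [0.588, -0.1722, 0.2658]
tool_rot: [-0.638, -3.068, -0.007]
ft_force: [0.2, 0.1, -1.1]
grip_width: 0.47
```

```bash
python3 - <<'E'
from m import *
plan(.5853,-.1921,.0182,64.8,6,-1)
E
```

```text
time 31.65 delta [-0.0027 -0.0199 -0.0656] rot [ 0.002 -0.009  0.03 ] tool shift cm [-0.6  -1.95  6.55]
-0.1 -0.33 1.09 0 -0.002 0.005 -1;-0.1 -0.32 1.09 0 -0.002 0.005 -1;-0.1 -0.32 1.09 0 -0.002 0.005 -1;-0.1 -0.32 1.09 0 -0.002 0.005 -1;-0.1 -0.32 1.09 0 -0.002 0.005 -1;-0.1 -0.32 1.09 0 -0.002 0.005 -1
```

Emit:
play_rows(
  targets="-0.3 -0.9 0 0.002 -0.009 0.03 -1;-0.3 -0.9 0 0 0 0 -1;0 0 1.3 0 0 0 -1;0 0 1.5 0 0 0 -1;0 0 1 0 0 0 -1;0 0 0 0 0 0 -1;0 0 0 0 0 0 -1",
)

```text
time: 32.52
position: [0.586, -0.1916, 0.2248]
tool_rot: [0.688, 3.065, 0.001]
ft_force: [-0.1, 0.4, -0.0]
grip_width: 0.468
```

```bash
python3 - <<'E'
from m import *
plan(.5853,-.1921,.0182,64.8,6,-1)
E
```

```text
time 32.525 delta [-0.0007 -0.0005 -0.0246] rot [ 0.    -0.    -0.001] tool shift cm [ 0.05 -0.07  2.46]
0.01 -0.01 0.41 0 -0 -0 -1;0.01 -0.01 0.41 0 -0 -0 -1;0.01 -0.01 0.41 0 -0 -0 -1;0.01 -0.01 0.41 0 -0 -0 -1;0.01 -0.01 0.41 0 -0 -0 -1;0.01 -0.01 0.41 0 -0 -0 -1
```

Emit:
play_rows(
  targets="0.05 -0.07 0.7 0 0 0 -1;0 0 0.7 0 0 0 -1;0 0 0.4 0 0 0 -1;0 0 0 0 0 0 -1;0 0 0 0 0 0 -1",
)

```text
time: 33.15
position: [0.5856, -0.1919, 0.2063]
tool_rot: [0.687, 3.064, 0.001]
ft_force: [-0.6, 0.0, -0.1]
grip_width: 0.466
```

```bash
python3 - <<'E'
from m import *
plan(.5853,-.1921,.0182,64.8,6,-1)
a=grab('scene','scene6');b=grab('side','side6');r=[]
for im in (a,b):
    u,v=proj(im,[.5853,-.1921,.014]).astype(int); r.append(cv2.resize(im['pixels'][v-35:v+35,u-35:u+35],(400,400),interpolation=cv2.INTER_CUBIC))
cv2.imwrite('pics/c6.png',np.hstack(r))
E
```

```text
time 33.15 delta [-0.0003 -0.0002 -0.0061] rot [ 0.001  0.001 -0.001] tool shift cm [ 0.02 -0.03  0.61]
0 -0.01 0.1 0 0 -0 -1;0 -0.01 0.1 0 0 -0 -1;0 -0.01 0.1 0 0 -0 -1;0 -0.01 0.1 0 0 -0 -1;0 -0.01 0.1 0 0 -0 -1;0 -0.01 0.1 0 0 -0 -1
```

View pics/c6.png

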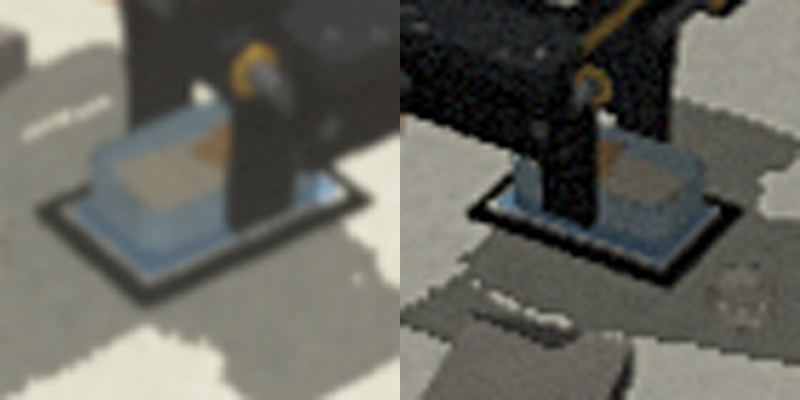

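Aligned well. Lower, release, back off.

Emit:
play_rows(
  targets="0 0 0.3 0 0 0 -1;0 0 0.2 0 0 0 -1;0 0 0.08 0 0 0 -1;0 0 0 0 0 0 -1;0 0 0 0 0 0 -1",
)

```text
time: 33.88
position: [0.5858, -0.192, 0.2005]
tool_rot: [0.686, 3.063, 0.001]
ft_force: [0.1, -0.0, 0.0]
grip_width: 0.467
```

```bash
python3 - <<'E'
from m import *
plan(.5853,-.1921,.0182,64.8,6,-1)
E
```

```text
time 33.875 delta [-0.0005 -0.0001 -0.0003] rot [ 0.001  0.002 -0.001] tool shift cm [ 0.04 -0.03  0.03]
0.01 -0.01 0.01 0 0 -0 -1;0.01 -0.01 0.01 0 0 -0 -1;0.01 -0.01 0.01 0 0 -0 -1;0.01 -0.01 0.01 0 0 -0 -1;0.01 -0.01 0.01 0 0 -0 -1;0.01 -0.01 0.01 0 0 -0 -1
```

Emit:
play_rows(
  targets="0 0 0.07 0 0 0 -1;0 0 0 0 0 0 -1;0 0 0 0 0 0 0.1;0 0 0 0 0 0 0.2;0 0 0 0 0 0 0.2;0 0 -1 0 0 0 0.2;0 0 -3 0 0 0 0.2;0 0 -4 0 0 0 0.2;0 0 -3 0 0 0 0.2;-2 0 -1 0 0 0 0.2;-3 0 0 0 0 0 0.2;-1 0 0 0 0 0 0.2;0 0 0 0 0 0 0.2;0 0 0 0 0 0 0.2",
)

```text
time: 35.62
position: [0.6402, -0.2175, 0.3296]
tool_rot: [0.685, 3.061, 0.001]
ft_force: [-0.2, 1.3, 0.8]
grip_width: 0.598
```

```bash
python3 - <<'E'
from m import *
im=grab('wrist','wrist10'); plan(.66,-.075,.14,81,6,.9)
x,y=.5853,-.1921
r=[patch(im,x,y,z,.055,3600)[:395,:395] for z in(.014,.031)]
cv2.imwrite('pics/t10.png',np.hstack(r))
E
```

```text
time 35.675 delta [ 0.0198  0.1425 -0.0076] rot [ 0.001  0.005 -0.283] tool shift cm [ 4.29 13.73  0.76]
0.71 2.29 0.13 0 0.001 -0.047 0.9;0.61 2.32 0.13 0 0.001 -0.047 0.9;0.5 2.35 0.13 0 0.001 -0.047 0.9;0.38 2.37 0.13 0 0.001 -0.047 0.9;0.27 2.38 0.13 0 0.001 -0.047 0.9;0.16 2.39 0.13 0 0.001 -0.047 0.9
```

View pics/t10.png

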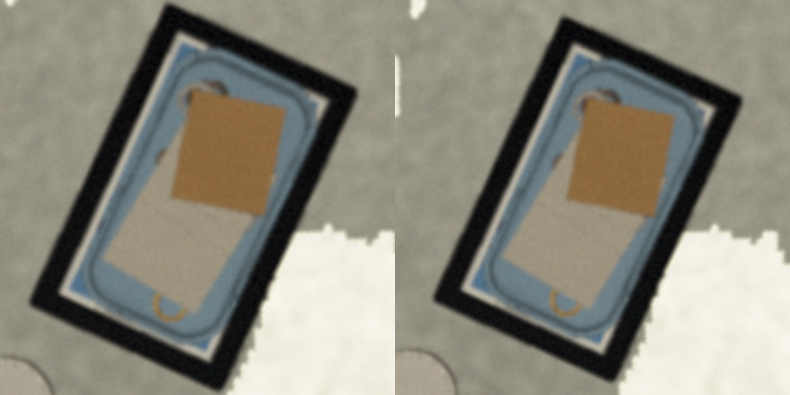

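View pics/wrist10.png

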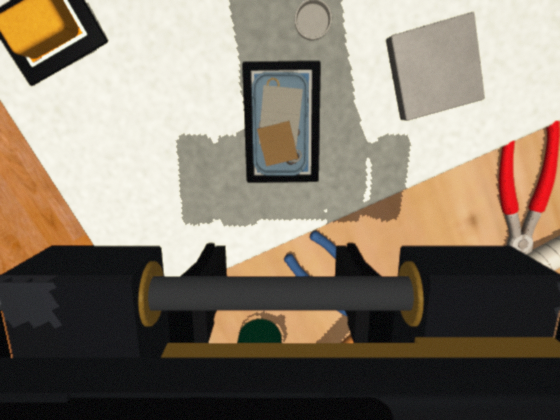

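```bash
python3 - <<'E'
from m import *
im=load('wrist10')
p=patch(im,.5853,-.1921,.030,.045,8500)[:765,:765]
p=cv2.resize(p,(590,590));cv2.imwrite('pics/t11.png',p)
E
```

```text
(no output)
```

View pics/t11.png

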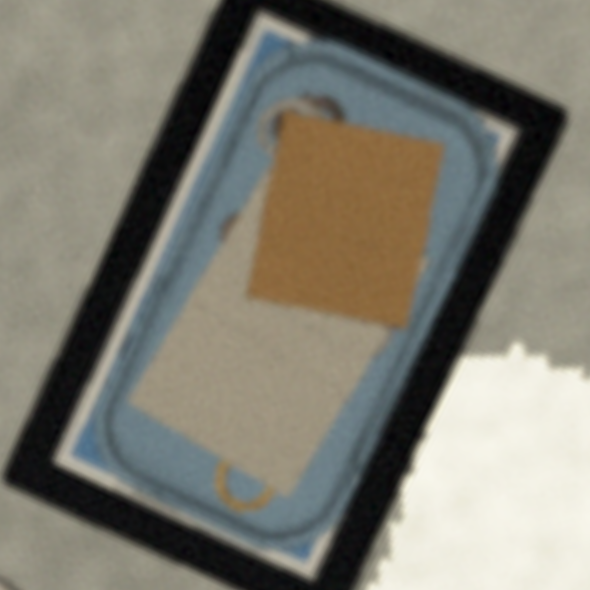

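```bash
python3 - <<'E'
from m import *
im=load('wrist10')
p=patch(im,.597,-.075,.026,.045,8500)[:765,:765]
p=cv2.resize(p,(590,590));cv2.imwrite('pics/b11.png',p)
E
```

```text
(no output)
```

View pics/b11.png

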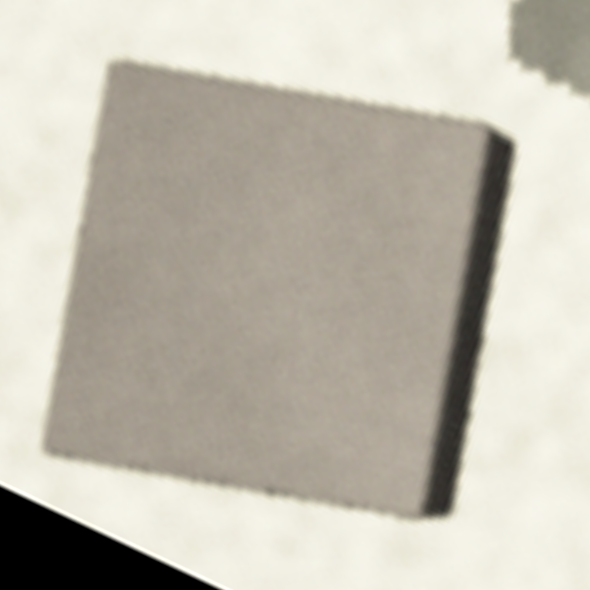

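Emit:
play_rows(
  targets="0 0 0 0 0 -0.135 1;0 0 0 0 0 -0.135 1;0 0 0 0 0 0 1;0 0 0 0 0 0 1",
)

```text
time: 36.17
position: [0.6382, -0.2162, 0.3292]
tool_rot: [0.259, 3.128, 0.0]
ft_force: [-0.4, -0.1, 0.4]
grip_width: 0.953
```

```bash
python3 - <<'E'
from m import *
plan(.598,-.07,.1,80.6,4,1)
E
```

```text
time 36.175 delta [-0.0402  0.1462 -0.0472] rot [ 0.001  0.003 -0.001] tool shift cm [ 6.38 13.76  4.71]
1.6 3.44 1.18 0 0.001 -0 1;1.59 3.44 1.18 0 0.001 -0 1;1.59 3.44 1.18 0 0.001 -0 1;1.59 3.44 1.18 0 0.001 -0 1
```

Emit:
play_rows(
  targets="0.8 2 0 0 0 0 1;1.7 3.7 0 0 0 0 1;1.7 3.7 0.5 0 0 0 1;1.4 3 1 0 0 0 1;0.4 0.7 1.2 0 0 0 1;0 0 1.5 0 0 0 1;0 0 0 0 0 0 1;0 0 0 0 0 0 1",
)

```text
time: 37.17
position: [0.5982, -0.0692, 0.2852]
tool_rot: [0.268, 3.127, 0.001]
ft_force: [0.5, 0.5, -0.5]
grip_width: 0.999
```

```bash
python3 - <<'E'
from m import *
plan(.598,-.07,.013,80.6,4,1)
E
```

```text
time 37.175 delta [-0.0002 -0.0008 -0.0902] rot [ 0.001  0.003 -0.007] tool shift cm [ 0.03 -0.09  9.02]
0.01 -0.02 2.25 0 0.001 -0.002 1;0.01 -0.02 2.25 0 0.001 -0.002 1;0.01 -0.02 2.25 0 0.001 -0.002 1;0 -0.02 2.25 0 0.001 -0.002 1
```

Emit:
play_rows(
  targets="0.03 -0.08 1.5 0 0.003 -0.006 1;0 0 2 0 0 0 1;0 0 2 0 0 0 1;0 0 1 0 0 0 1;0 0 0 0 0 0 1;0 0 0 0 0 0 1",
)

```text
time: 37.92
position: [0.5986, -0.0745, 0.2169]
tool_rot: [0.267, 3.129, -0.0]
ft_force: [0.7, -0.4, 0.2]
grip_width: 0.998
```

```bash
python3 - <<'E'
from m import *
plan(.598,-.07,.013,80.6,4,1)
E
```

```text
time 37.925 delta [-0.0006  0.0045 -0.0219] rot [-0.     0.001 -0.006] tool shift cm [0.13 0.43 2.19]
0.03 0.11 0.55 -0 0 -0.002 1;0.03 0.11 0.55 -0 0 -0.002 1;0.03 0.11 0.55 -0 0 -0.002 1;0.03 0.11 0.55 -0 0 -0.002 1
```

Emit:
play_rows(
  targets="0.12 0.4 0 0 0 -0.005 1;0 0 0.7 0 0 0 1;0 0 0.7 0 0 0 1;0 0 0.5 0 0 0 1;0 0 0.1 0 0 0 1;0 0 0 0 0 0 1;0 0 0 0 0 0 1",
)

```text
time: 38.8
position: [0.5987, -0.0699, 0.197]
tool_rot: [0.258, 3.128, -0.001]
ft_force: [-0.5, -0.3, 0.2]
grip_width: 1.001
```

```bash
python3 - <<'E'
from m import *
plan(.598,-.07,.013,80.6,4,1)
E
```

```text
time 38.8 delta [-0.0007 -0.0001 -0.002 ] rot [-0.     0.003 -0.001] tool shift cm [ 0.07 -0.02  0.2 ]
0.02 -0.01 0.05 -0 0.001 -0 1;0.02 -0.01 0.05 -0 0.001 -0 1;0.02 -0.01 0.05 -0 0.001 -0 1;0.02 -0.01 0.05 -0 0.001 -0 1
```

Emit:
play_rows(
  targets="0.06 0 0.2 0 0.002 0 1;0 0 0 0 0 0 0;0 0 0 0 0 0 -1;0 0 0 0 0 0 -1;0 0 0 0 0 0 -1;0 0 0 0 0 0 -1",
  newtons=45,
)

```text
time: 39.55
position: [0.5983, -0.0697, 0.1953]
tool_rot: [0.258, 3.129, -0.0]
ft_force: [0.4, 0.2, -0.5]
grip_width: 0.681
```

Emit:
play_rows(
  targets="0 0 -0.5 0 0 0 -1;0 0 -1.5 0 0 0 -1;0 0 -3 0 0 0 -1;0 0 -3 0 0 0 -1;0 0 -2 0 0 0 -1;0 0 0 0 0 0 -1;0 0 0 0 0 0 -1",
)

```text
time: 40.42
position: [0.596, -0.0697, 0.2978]
tool_rot: [-0.258, -3.126, 0.0]
ft_force: [-0.2, -0.1, -5.2]
grip_width: 0.684
```

```bash
python3 - <<'E'
from m import *
plan(.437,.0525,.1,83.2,4,1)
im=grab('wrist','wrist12')
s=ctrl.get_state();R=Ro.from_rotvec(s['tool_rot']); p=s['position']
for v in (190,195,200,205,210,215,220,225):
    print(v,[(R.inv().apply(onz(im,280,v,z+p[2]-.195)-p)*1000).round(1)[0] for z in(.026,.010)])
E
```

```text
time 40.425 delta [-0.159   0.1222 -0.0158] rot [-0.001 -0.005 -0.046] tool shift cm [17.68  9.45  1.66]
4.42 2.36 0.41 -0 -0.001 -0.012 1;4.39 2.41 0.41 -0 -0.001 -0.012 1;4.37 2.46 0.4 -0 -0.001 -0.012 1;4.34 2.51 0.4 -0 -0.001 -0.012 1
190 [np.float64(40.1), np.float64(36.8)]
195 [np.float64(38.0), np.float64(34.4)]
200 [np.float64(35.9), np.float64(32.0)]
205 [np.float64(33.7), np.float64(29.7)]
210 [np.float64(31.5), np.float64(27.3)]
215 [np.float64(29.3), np.float64(24.8)]
220 [np.float64(27.1), np.float64(22.4)]
225 [np.float64(24.9), np.float64(19.9)]
```

View pics/wrist12.png

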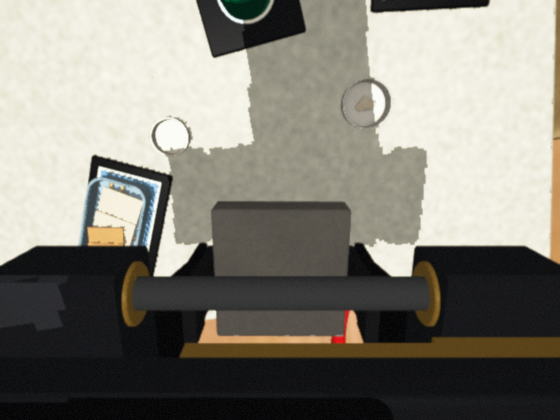

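Emit:
play_rows(
  targets="0 0 0 0 -0.005 -0.045 -1;1 2 0 0 0 0 -1;2 3.3 0 0 0 0 -1;2 3.3 0 0 0 0 -1;1.5 2.5 0 0 0 0 -1;0.2 0.4 0 0 0 0 -1;0 0 0 0 0 0 -1;0 0 0 0 0 0 -1",
)

```text
time: 41.48
position: [0.5376, 0.0595, 0.291]
tool_rot: [-0.186, -3.124, -0.0]
ft_force: [0.2, 0.1, -4.1]
grip_width: 0.687
```

```bash
python3 - <<'E'
from m import *
im=grab('wrist','wrist13');plan(.437,.0525,.1,83.2,4,-1)
x,y,h,S=.437,.0525,.05,4000
cv2.imwrite('pics/bp.png',np.hstack([patch(im,x,y,.014,h,S)[:400,:400],patch(load('wrist4'),x,y,.014,h,S)[:400,:400]]))
E
```

```text
time 41.525 delta [-0.1007 -0.0067 -0.009 ] rot [-0.001 -0.012 -0.001] tool shift cm [ 9.9  -1.87  1.02]
2.48 -0.47 0.26 -0 -0.003 -0 -1;2.48 -0.47 0.25 -0 -0.003 -0 -1;2.48 -0.47 0.24 -0 -0.003 -0 -1;2.48 -0.47 0.23 -0 -0.003 -0 -1
```

View pics/bp.png

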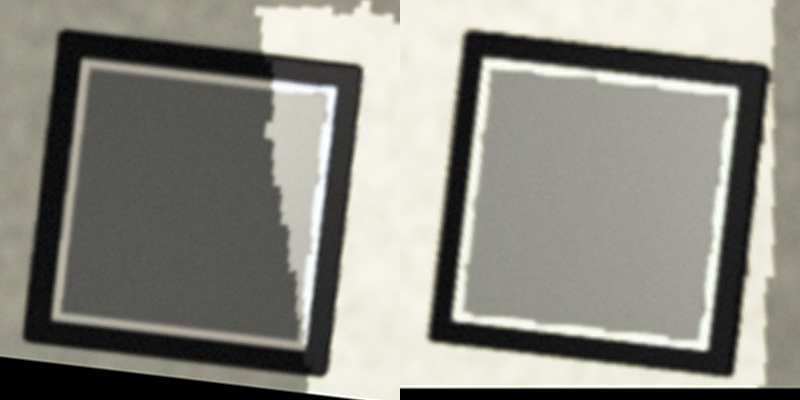

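Emit:
play_rows(
  targets="1.5 -0.2 0.1 0 -0.012 0 -1;3 -0.4 0 0 0 0 -1;2.8 -0.4 0 0 0 0 -1;1.5 -0.2 0 0 0 0 -1;0.4 0 0 0 0 0 -1;0 0 0 0 0 0 -1;0 0 0 0 0 0 -1",
)

```text
time: 42.4
position: [0.4461, 0.0538, 0.2908]
tool_rot: [0.203, 3.13, -0.0]
ft_force: [-0.2, -0.1, -4.0]
grip_width: 0.684
```

```bash
python3 - <<'E'
from m import *
plan(.4363,.0541,.0172,83.4,4,-1)
E
```

```text
time 42.4 delta [-0.0098  0.0003 -0.0916] rot [ 0.     0.005 -0.014] tool shift cm [ 1.02 -0.09  9.15]
0.26 -0.02 2.29 0 0.001 -0.004 -1;0.25 -0.02 2.29 0 0.001 -0.004 -1;0.25 -0.02 2.29 0 0.001 -0.004 -1;0.25 -0.02 2.29 0 0.001 -0.004 -1
```

Emit:
play_rows(
  targets="0.95 -0.08 0 0 0.005 -0.013 -1;0 0 1 0 0 0 -1;0 0 1.5 0 0 0 -1;0 0 1.5 0 0 0 -1;0 0 1 0 0 0 -1;0 0 0 0 0 0 -1;0 0 0 0 0 0 -1",
)

```text
time: 43.28
position: [0.4364, 0.0544, 0.2359]
tool_rot: [-0.181, -3.134, -0.001]
ft_force: [0.3, -0.6, -4.5]
grip_width: 0.685
```

```bash
python3 - <<'E'
from m import *
plan(.4363,.0541,.0172,83.4,4,-1)
E
```

```text
time 43.275 delta [-0.0001 -0.0003 -0.0367] rot [ 0.    -0.003  0.   ] tool shift cm [-0.   -0.03  3.67]
-0 -0.01 0.92 0 -0.001 0 -1;-0 -0.01 0.92 0 -0.001 0 -1;0 -0.01 0.92 0 -0.001 0 -1;0 -0.01 0.92 0 -0.001 0 -1
```

Emit:
play_rows(
  targets="0 -0.03 0.7 0 -0.003 0 -1;0 0 0.7 0 0 0 -1;0 0 0.7 0 0 0 -1;0 0 0.5 0 0 0 -1;0 0 0.2 0 0 0 -1;0 0 0 0 0 0 -1;0 0 0 0 0 0 -1",
)

```text
time: 44.15
position: [0.437, 0.0541, 0.2068]
tool_rot: [0.181, 3.134, 0.001]
ft_force: [0.0, 0.1, -4.6]
grip_width: 0.684
```

```bash
python3 - <<'E'
from m import *
plan(.4363,.0541,.0172,83.4,4,-1)
a=grab('scene','scene14');b=grab('side','side14');r=[]
for im in (a,b):
    u,v=proj(im,[.4363,.0541,.014]).astype(int); r.append(cv2.resize(im['pixels'][v-40:v+40,u-40:u+40],(400,400),interpolation=cv2.INTER_CUBIC))
cv2.imwrite('pics/c14.png',np.hstack(r))
E
```

```text
time 44.15 delta [-0.0007 -0.     -0.0076] rot [ 0.001  0.002 -0.   ] tool shift cm [ 0.07 -0.01  0.76]
0.02 -0 0.19 0 0.001 -0 -1;0.02 -0 0.19 0 0.001 -0 -1;0.02 -0 0.19 0 0.001 -0 -1;0.02 -0 0.19 0 0.001 -0 -1
```

View pics/c14.png

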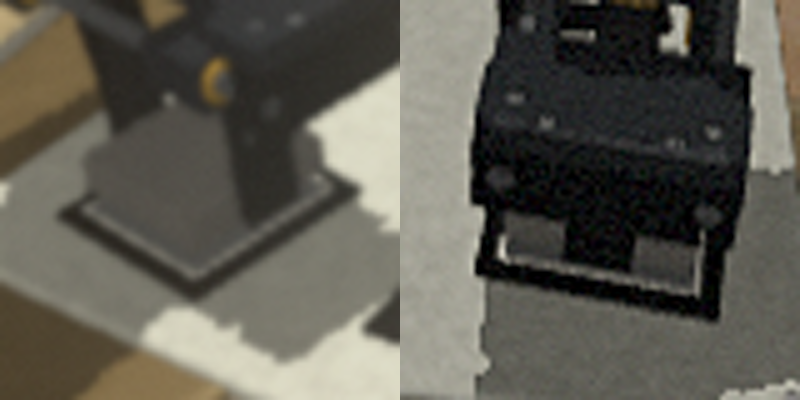

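Emit:
play_rows(
  targets="0.06 0 0.3 0 0.002 0 -1;0 0 0.25 0 0 0 -1;0 0 0.08 0 0 0 -1;0 0 0 0 0 0 -1;0 0 0 0 0 0 -1",
)

```text
time: 44.88
position: [0.4365, 0.0542, 0.2003]
tool_rot: [0.181, 3.136, 0.001]
ft_force: [0.2, -0.1, -4.8]
grip_width: 0.684
```

```bash
python3 - <<'E'
from m import *
plan(.4363,.0541,.0172,83.4,4,-1)
a=grab('scene','scene15');b=grab('side','side15');r=[]
for im in (a,b):
    u,v=proj(im,[.4363,.0541,.014]).astype(int); r.append(cv2.resize(im['pixels'][v-30:v+30,u-30:u+30],(400,400),interpolation=cv2.INTER_CUBIC))
cv2.imwrite('pics/c15.png',np.hstack(r))
E
```

```text
time 44.875 delta [-0.0002 -0.0001 -0.0011] rot [ 0.001  0.001 -0.   ] tool shift cm [ 0.02 -0.01  0.11]
0 -0 0.03 0 0 -0 -1;0 -0 0.03 0 0 -0 -1;0 -0 0.03 0 0 -0 -1;0 -0 0.03 0 0 -0 -1
```

View pics/c15.png

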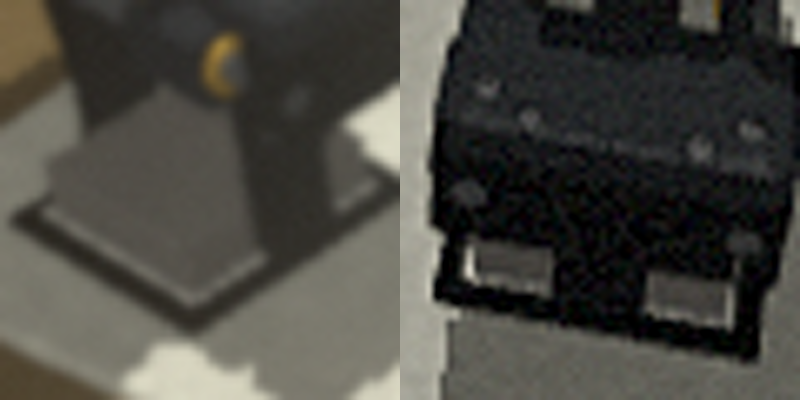

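Centred in both views. Set it down, release, rise and check.

Emit:
play_rows(
  targets="0 0 0.12 0 0 0 -1;0 0 0 0 0 0 -1;0 0 0 0 0 0 0.5;0 0 0 0 0 0 0.7;0 0 0 0 0 0 0.7;0 0 -0.8 0 0 0 0.7;0 0 -2 0 0 0 0.7;0 0 -4 0 0 0 0.7;0 0 -4 0 0 0 0.7;-2 0 -1 0 0 0 0.7;-4 0 0 0 0 0 0.7;-3 0 0 0 0 0 0.7;-1 0 0 0 0 0 0.7;0 0 0 0 0 0 0.7;0 0 0 0 0 0 0.7",
)

```text
time: 46.85
position: [0.5381, 0.0433, 0.3294]
tool_rot: [0.178, 3.126, 0.003]
ft_force: [0.8, -0.4, 0.1]
grip_width: 0.846
```

```bash
python3 - <<'E'
from m import *
im=grab('wrist','wrist16');print(ctrl.get_state()['position'])
x,y,h,S=.4363,.0541,.05,4000
cv2.imwrite('pics/bp2.png',np.hstack([patch(im,x,y,.014,h,S)[:400,:400],patch(im,x,y,.030,h,S)[:400,:400]]))
grab('scene','scene16')
grab('side','side16')
E
```

```text
[0.53809067 0.04332474 0.32944876]
```

View pics/bp2.png

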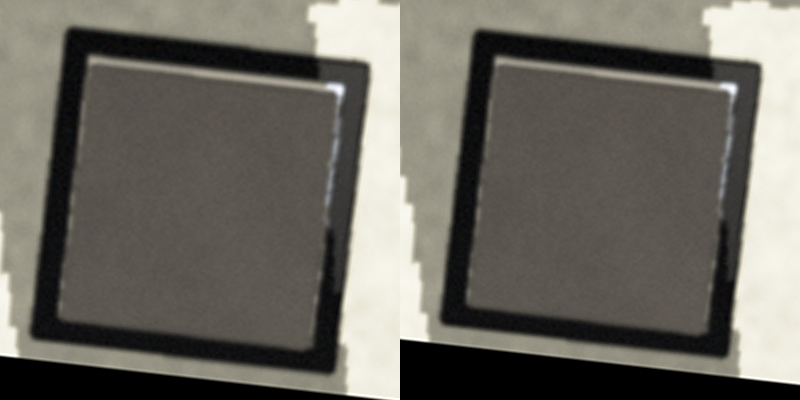

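View pics/scene16.png

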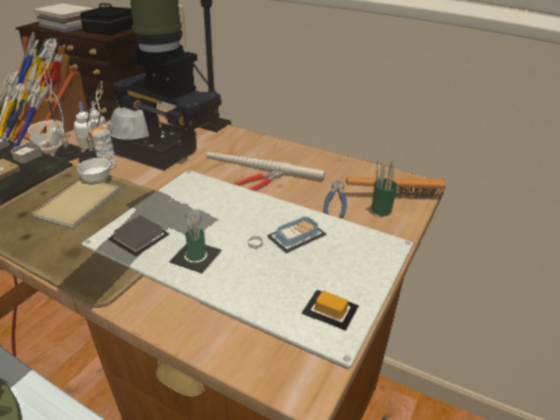

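View pics/side16.png

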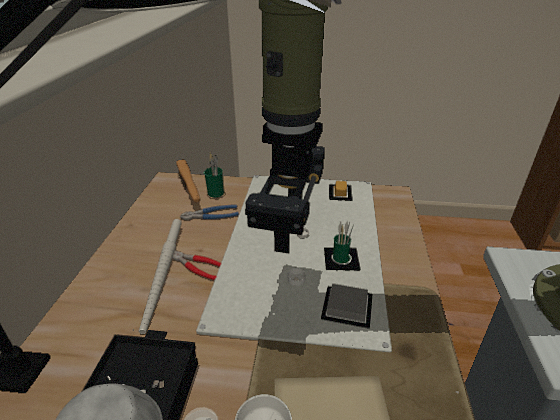

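```bash
python3 - <<'E'
from m import *
a,b=load('side0'),load('side16'); 
cv2.imwrite('pics/fin.png',np.hstack([cv2.resize(i['pixels'][215:290,260:340],(380,356)) for i in(a,b)]))
im=load('wrist16')
E
```

```text
(no output)
```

View pics/fin.png

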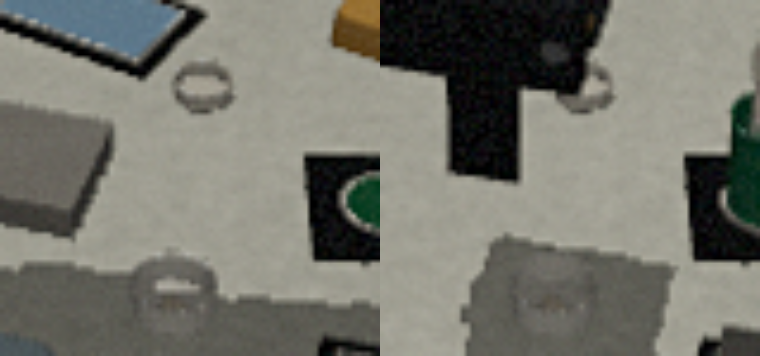

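```bash
python3 -c "
from bench import ctrl
print(ctrl.close_job())"
```

```text
the job is handed in; nothing more can be done
None
```

I moved the tool cup (the smaller green one, kept upright), the wax block, the tin and the steel block onto their own pads, in that order. I handed the job in at about 47 s with the gripper empty and clear of everything.

My last checks, from the camera images:
- **Placing:** the cup, wax block and steel block sit within about 0.5 mm of their silhouettes. The tin is about 1 mm off and turned less than 1°. I left it there.
- **Bystanders:** the dish and the bezel appear at the same spots in the side view before and after. The bezel was partly hidden by the gripper in the last picture.
- **Camera disagreement:** the cameras differed by up to about 5 mm in y. I used the wrist camera's values. I compared the cup, tin and block with the scene and side views at their pads, but checked the wax block only with the wrist camera.

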